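# Gauge a transformer core: tip it onto the bed, through the go gap, up to the no-go gap

## Robot

A 6-joint arm with a two-finger parallel gripper is mounted at the origin on the work surface. World frame = base frame: x ahead of the robot, y to its left, z up, the work surface at z = 0. Lengths are in m, angles in rad, forces in N, time in s.
With the tool pointing down it reaches from about 0.35 to 0.85 m from the base axis. Payload 8.1 kg.
Tool frame: the origin (TCP) lies on the centre line of the jaws, within the pads' length; the fingertips stand 19 mm ahead of it and the grasp point (between the pads) is the TCP (robot.tips_ahead is the distance from the TCP to the fingertips, in m); y points along the fingers, z is the direction in which the jaws open and shut, and the axes are right-handed (so a half turn about y gives the same grasp; the last joint's range is limited). The gripper opens to 93 mm and grips with 3 to 60 N. Pads are 15 mm wide; open, the fingers measure 128 mm over their backs; the gripper's body (75 mm by 188 mm) begins 65 mm behind the grasp point.
Start: joints at [-1.323, 0.13, 1.488, -0, 1.523, -0.085], TCP at [0.196, -0.567, 0.211] pointing down, gripper open.
Joint ranges: [-2.96, 2.96], [-0.89, 2.26], [0.02, 2.5], [-1.34, 4.48], [0, 2.73], [-2.66, 2.66]. Speed limits (rad/s): [2.39, 2.39, 2.79, 3.14, 3.14, 3.14].

## Interface

Orientations are given as a rotation vector (axis times angle).
In Python, from plant import robot, imaging, models gives the robot as it stands.
- The arm moves only by the tool carry_out, never from a script. Its argument "motion" is one flat list of numbers, 7 for each row, row after row: the shift along the tool's x, y, z in m, then the turn, a rotation vector about the tool's x, y, z in degrees, then the opening, from -1 (shut) to 1 (fully open). A call has exactly 5 rows; each row shifts and turns the pose as measured when the row begins, along the tool's axes as they then stand; what a row does not reach is not made up. A row lasts 1/10 s, in which the tool goes at most 50 mm and 8.59 degrees, less where a joint would pass 70% of its speed; a pose out of reach is approached as far as the arm can. A call is refused whole if a number of a shift passes 0.05 or a number of a turn 8.59, either way. A call with a gripper value outside its range is refused whole. The fingers move at their own pace and stop on an object; "squeeze" is the grip in N (left out, the last holds). Time passes only in rows, so rows that do not move let the fingers close, or fill a call up. It gives the time, the measured TCP pose, the force and the opening at its end, in the units of the state.
- robot.read_state(): the state, without advancing time (a new reading comes with each control period).
- imaging.read_camera(name): name is "scene" or "top"; returns the picture (480x640x3 uint8, blue, green, red); there is no depth.
- imaging.camera_model(name): a dict with "K" (3x3 intrinsics, pixels), "position" and "orientation" of the camera in the world. Camera axes: x right, y down, z forward; pixel columns grow to the right and rows downward; lengths in m; the calibration is good to about 2 mm. A picture is of the moment at which its call begins. camera_model takes no time and is no camera call.
- robot.close_job(): hands the job in, once; it reports no verdict.
Trained networks look in the newest picture that a camera, given by its name, has taken for a name from the list of things; names that differ only in an ending like _2 or _b are one class to them, and where a whole thing is asked for, a point or a joint stands for the part that bears it (a point fixed in the world has none). Each returns a list of dicts, best first, with "confidence" (0 to 1); they miss things now and then, are a little off and sometimes report something else, mostly with a low value. They report only what shows in the picture. A call takes as long as a camera call. They do not tell look-alikes from the thing itself.
- models.outline_of(camera, thing): "pixels" (480x640 bool, what is visible of it) and "pixel" ([column, row] in pixels, amid what is visible of it).
The state is a dict: "t": time; "q": joint angles; "dq": joint speeds; "joint_torque": joint torques, N m; "tool_pos": TCP position; "orientation": TCP orientation; "force": force on the tool from outside, world axes, zero at the start; "wrist_torque": the same for the moment, N m; "opening": finger opening in m.
Only numpy, scipy, OpenCV 4.12 (cv2) and the standard library are available. Lean on these libraries where they do the work, as an engineer would, in place of code of your own. Each camera call takes 0.05 s, during which the arm holds its last target.

## Task

Check the width of the laminated transformer core: stand it upright on the table against the open end of the gauge bed, with a broad windowed face towards the bed, and tip it over the bed's edge so that it lies on that broad face, pointing along the bed. Then push it along the bed right through the go gap and on under the clear guard until the no-go gap stops it, pressing it firmly against the no-go jaws, and leave it lying there. Leave all the other things on the table where they are.

Things in the scene. Friction and masses are not known exactly. Their poses are not given: they have to be found in the camera images.
- core_center (a point): centre of the loose transformer core: dark laminated steel block 36 x 44 x 100 mm, about 0.75 kg, standing on end at the start (centre 50 mm up) in one of three places at the robot's right, any yaw. Own x: its 36 mm thickness, through the two slots (7 x 56 mm) in the broad 44 x 100 mm faces; y: 44 mm width; z: 100 mm length. 22 mm at each end are solid. Same either way round or end up.
- gauge: fixed gauge; place and yaw vary. Origin on the table under the middle of the go gap; x = feed direction, towards the no-go jaws, z up. Steel bed 14 mm high, 110 mm wide, x = -110 to +155 mm. On it guides 18 mm high, 72 mm apart from x = -100 to -62, then tapering to the go gap: 48 mm wide, jaws x = -10 to +10, 26 mm high. After it guides 50 mm apart, 14 mm high.
- bed_edge (a point): middle of the top edge of the bed's open end, a plain step 14 mm above the table; axes as the gauge's. A core standing against it has its centre 18 mm back (-x) from here. Pushed along +x near its top it pivots over this edge and falls by itself onto the bed; its tail then lies about 25 mm back from here, its centre 18 mm above the bed.
- guard_edge (a point): middle of the lower front edge of the clear plastic guard over the gauge, 155 mm above the table. The plate runs from here 177 mm along +x, 152 mm wide, top 162 mm up, on 12 mm posts 72 and 162 mm along, 68 mm to each side. Axes as the gauge's. To push the core to the stop, the tool must lean back some 30 to 45 degrees, tips ahead, to reach in under it.
- nogo: the two fixed no-go jaws, 36 mm apart, 26 mm high; origin on the bed, mid-gap at their front face, 118 mm past the middle of the go gap; axes as the gauge's. They stop the 44 mm wide core as its end meets them: its centre is then 50 mm, its tail 100 mm before this point.
- relay: bystander: a plug-in relay, grey box 54 x 50 mm, 76 mm high, origin under its centre; stands in one of the three places
- coil: bystander: a bare copper coil bobbin standing on end, 56 mm across, 60 mm high, origin under its centre; stands in one of the three places
- insulator: bystander: ribbed white ceramic insulator 54 mm across, 85 mm high, standing beside the gauge near its open end, on the side away from the robot, origin under its centre
- screwdriver: bystander: screwdriver 180 mm long, about 30 mm high, lying beside the gauge on the robot's side, along x
- meter: bystander: grey hand multimeter lying flat, 150 x 76 mm, 38 mm high, origin under its centre
- bottle: bystander: clear water bottle with a blue cap, 64 mm across, 190 mm high, origin under its centre
Not all that is in view belongs to the job. What is shaped like the part that bears core_center but orange or purple is not meant.

How it is judged:
On the way, in this order (a step that is already met when the one before it is completed fails the run):
1. the core stands upright on the table against the bed's open end, broad face to the bed (x of core_center in the frame of gauge between -0.145 and -0.122 m and y of core_center in the frame of gauge between -0.018 and 0.018 m and z of core_center in the frame of gauge below 0.056 m and angle between the z axis of core_center and the z axis of gauge, either way round below 0.1 rad and angle between the x axis of core_center and the x axis of gauge, either way round below 0.2 rad), for 0.2 s.
2. the core lies on its broad face on the bed, pointing along it, before the go gap (angle between the x axis of core_center and the z axis of gauge, either way round below 0.12 rad and angle between the z axis of core_center and the x axis of gauge, either way round below 0.25 rad and z of core_center in the frame of gauge between 0.026 and 0.038 m and x of core_center in the frame of gauge between -0.11 and -0.05 m), for 0.1 s.
3. the core passes through the go gap, lying on the bed (angle between the x axis of core_center and the z axis of gauge, either way round below 0.12 rad and angle between the z axis of core_center and the x axis of gauge, either way round below 0.25 rad and z of core_center in the frame of gauge between 0.026 and 0.038 m and x of core_center in the frame of gauge between -0.015 and 0.03 m and y of core_center in the frame of gauge between -0.005 and 0.005 m), for 0.02 s.
4. the core, right through the go gap, is pressed (2 N or more) against the no-go jaws, which stop it (angle between the x axis of core_center and the z axis of gauge, either way round below 0.12 rad and angle between the z axis of core_center and the x axis of gauge, either way round below 0.25 rad and z of core_center in the frame of gauge between 0.026 and 0.038 m and x of core_center in the frame of gauge between 0.062 and 0.073 m and contact force between core and nogo above 2 N), for 0.04 s.
At the end, for the whole second after the job is handed in: The core lies at rest on its broad face on the bed (within 7 degrees; centre 26 to 38 mm above the table), along the bed within 14 degrees, between the go and the no-go gaps: its centre 61 to 73 mm past the middle of the go gap (68 mm = touching the no-go jaws) and within 6 mm of the centre line (angle between the x axis of core_center and the z axis of gauge, either way round below 0.12 rad and angle between the z axis of core_center and the x axis of gauge, either way round below 0.25 rad and z of core_center in the frame of gauge between 0.026 and 0.038 m and x of core_center in the frame of gauge between 0.061 and 0.073 m and y of core_center in the frame of gauge between -0.006 and 0.006 m and linear speed of core below 0.01 m/s).
It fails at once if the relay, coil, insulator, screwdriver, meter or bottle is shoved more than 30 mm (distance of any of relay, coil, insulator, screwdriver, meter, bottle from where it was at the start of the episode above 0.03 m).
It fails at once if the relay, coil, insulator or bottle is knocked over (angle between any of relay, coil, insulator, bottle's own z axis and vertical above 0.5 rad).
It also fails if it takes over 59 s, if anything falls off the work surface, if the arm or the gripper's body presses on something with over 40 N, if the wrist force passes 120 N, or if a joint passes its speed limit or range.

## Working session

There is one attempt and no reset: what is moved stays moved. The work goes in short steps, Python scripts to look and compute and a tool call to move; the robot and the scene stay as the last step left them, time stands still between calls to the robot, and variables do not carry over. Pictures are saved under pics/ and viewed, and the job is handed in when it is done.

Besides the shell and the picture viewer there is one more tool, called after "Call:" in YAML: its name, and indented under it one key for each argument. carry_out: Moves the arm, as the interface text tells. Its arguments: {"type":"object","properties":{"motion":{"type":"array","items":{"type":"number"}},"squeeze":{"type":"number"}},"required":["motion"]}

```bash
ls; mkdir -p pics; python3 - <<'E'
from plant import robot, imaging, models
import cv2
for n in ("scene","top"):
    im=imaging.read_camera(n); cv2.imwrite(f"pics/{n}0.png",im)
    m=imaging.camera_model(n); print(n,m)
print(robot.read_state())
E
```

```text
pics
scene {'K': array([[448.59223841,   0.        , 321.44671215],
       [  0.        , 448.59223841, 238.38269128],
       [  0.        ,   0.        ,   1.        ]]), 'position': array([1.21851924, 0.51082495, 0.93139478]), 'orientation': array([-1.14645453, -2.39849268,  0.98001081])}
top {'K': array([[512.08612563,   0.        , 322.6186069 ],
       [  0.        , 512.08612563, 244.62072151],
       [  0.        ,   0.        ,   1.        ]]), 'position': array([0.42370063, 0.01323072, 1.18157201]), 'orientation': array([-2.15064191,  2.1560749 , -0.20363289])}
{'t': 0.1, 'q': array([-1.32343481e+00,  1.31157738e-01,  1.48920702e+00, -2.14523155e-05,
        1.52300907e+00, -8.53728767e-02]), 'dq': array([-5.72998792e-04, -4.00696750e-03, -2.65469811e-03, -1.40859767e-03,
        1.17906643e-07,  8.51901187e-05]), 'joint_torque': array([ 1.03239487e-03, -5.61340284e+01, -4.93098342e+01,  7.70116900e-02,
        2.90112826e-02, -6.23576352e-05]), 'tool_pos': array([ 0.19586895, -0.56653959,  0.20952919]), 'orientation': array([-0.34292735,  2.04302457, -2.03935361]), 'force': array([-0.06314075, -0.07737563, -0.32419829]), 'wrist_torque': array([-0.05873666, -0.04924031, -0.06630669]), 'opening': 0.0927522741057463}
```

View pics/scene0.png

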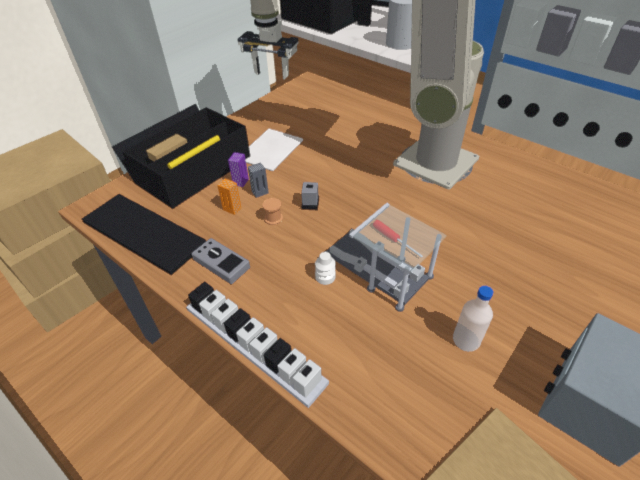

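View pics/top0.png

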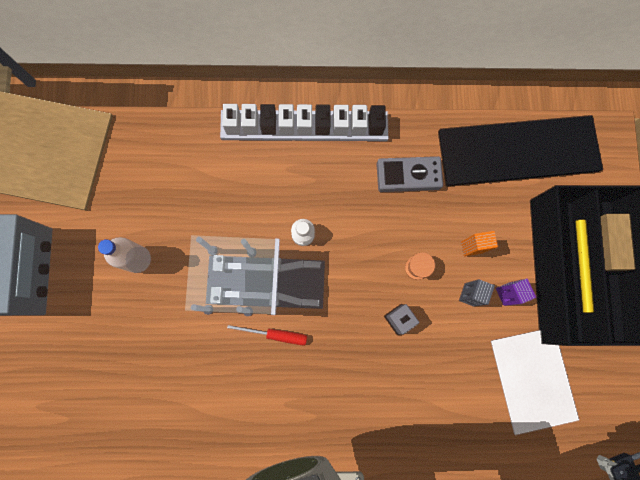

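Candidates for the core (top view): the dark grey block (478,293), the purple block (517,292) and the orange block (480,244). The grey one fits "dark laminated steel". The coil is at (420,265), the relay at (402,320), and the gauge bed's open end is near (325,283).

```bash
cat > h.py <<'E'
import numpy as np, cv2
from scipy.spatial.transform import Rotation as R
from plant import robot, imaging, models
def cam(n):
    m=imaging.camera_model(n); return m['K'],m['position'],R.from_rotvec(m['orientation']).as_matrix()
def ray(n,px,z):
    K,p,M=cam(n); d=M@np.linalg.solve(K,[px[0],px[1],1.]); return p+d*(z-p[2])/d[2]
def proj(n,P):
    K,p,M=cam(n); c=(np.atleast_2d(P)-p)@M; u=c@K.T; return u[:,:2]/u[:,2:]
E
python3 - <<'E'
from h import *
a=cv2.imread('pics/scene0.png'); b=cv2.imread('pics/top0.png')
cv2.imwrite('pics/c1.png',np.hstack([cv2.resize(a[140:230,200:300],(400,360),interpolation=2),cv2.resize(b[255:345,440:540],(400,360),interpolation=2)]))
cv2.imwrite('pics/c2.png',cv2.resize(b[220:330,180:340],(800,550),interpolation=2))
cv2.imwrite('pics/c3.png',cv2.resize(a[190:320,310:450],(646,600),interpolation=2))
for n in('top','scene'):
  for t in('core_center','gauge'):
    for o in models.outline_of(n,t):
      m=o['pixels']; np.save(f'{n}_{t}_{round(o["confidence"]*100)}.npy',m)
      print(n,t,o['confidence'],o['pixel'],m.sum())
E
```

```text
top core_center 0.82 [473.8, 292.7] 722
top core_center 0.76 [477.7, 244.0] 662
top core_center 0.57 [516.3, 292.7] 744
top core_center 0.46 [417.2, 267.5] 584
top gauge 0.93 [246.4, 276.6] 9030
scene core_center 0.85 [228.7, 196.9] 605
scene core_center 0.74 [259.0, 182.8] 524
scene core_center 0.59 [237.7, 167.3] 496
scene gauge 0.59 [387.2, 253.0] 6967
```

View pics/c1.png

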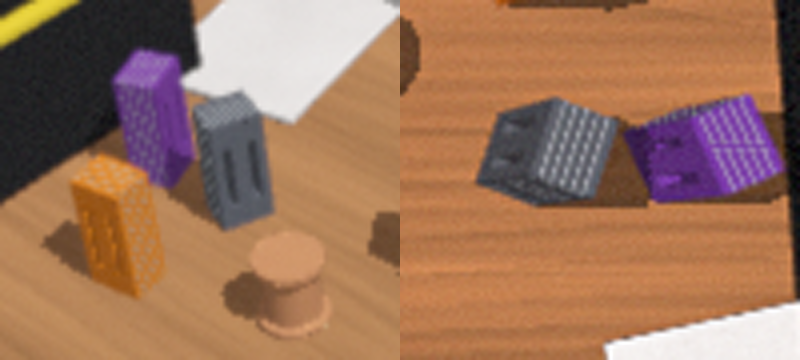

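View pics/c2.png

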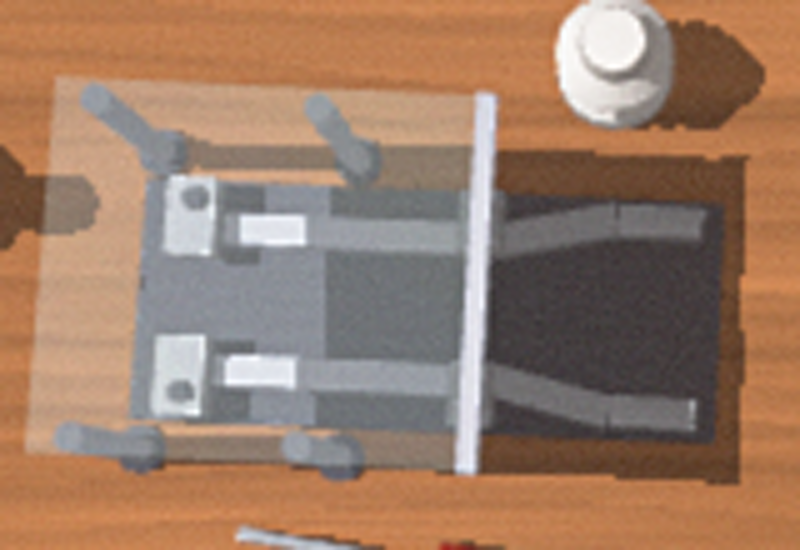

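View pics/c3.png

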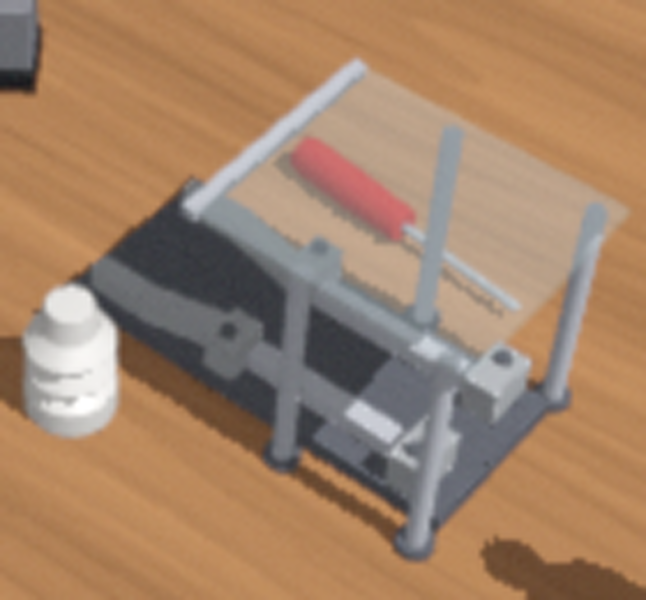

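Enlarged crop: the grey laminated block with two slots (top crop right-left block, scene crop centre right) is the core. The purple and orange blocks are decoys. Next I'll fit the poses.

```bash
cat > fit.py <<'E'
from h import *
from scipy.optimize import minimize, least_squares
def boxpts(x,y,yaw,z0=0,dx=.018,dy=.022,h=.1):
    c,s=np.cos(yaw),np.sin(yaw)
    return np.array([[x+c*a-s*b,y+s*a+c*b,z] for a in(-dx,dx) for b in(-dy,dy) for z in(z0,z0+h)])
def sil(n,P):
    m=np.zeros((480*4,640*4),np.uint8)
    h=cv2.convexHull((proj(n,P)*4+2).astype(np.int32)); cv2.fillConvexPoly(m,h,1)
    return cv2.resize(m.astype(np.float32),(640,480),interpolation=cv2.INTER_AREA)
def iou(p,masks):
    s=0
    for n,m in masks.items():
        a=sil(n,boxpts(*p)); s+=np.minimum(a,m).sum()/np.maximum(a,m).sum()
    return s
E
python3 - <<'E'
from fit import *
masks={}
import glob
for f in glob.glob('*core*.npy'): print(f)
masks={'top':np.load('top_core_center_82.npy').astype(np.float32),'scene':np.load('scene_core_center_74.npy').astype(np.float32)}
x0=ray('top',(488,293),.1)[:2]; print(x0)
for sub in (['top','scene'],['top'],['scene']):
  ms={k:masks[k] for k in sub}
  best=None
  for yaw in np.arange(0,np.pi,np.pi/8):
    r=minimize(lambda p:-iou(p,ms),[*x0,yaw],method='Nelder-Mead',options=dict(initial_simplex=[[*x0,yaw],[x0[0]+.02,x0[1],yaw],[x0[0],x0[1]+.02,yaw],[*x0,yaw+.3]]))
    print(sub,r.x.round(4),round(-r.fun,4),end=' ; ')
  print()
# gauge
obs=[('top',(324.4,261.4),(-.11,-.055,.014)),('top',(322.8,308),(-.11,.055,.014)),('top',(210,256.4),(.155,-.055,.014)),('top',(206.6,303.2),(.155,.055,.014)),
('top',(277.4,239),0),('top',(273.4,314.6),0)]
for n,px,g in obs:
  print(n,px,ray(n,px,.014 if g else .158).round(4))
for n,px,z in [('scene',(351.2,229),.014),('scene',(326.3,250.7),.014),('scene',(433.5,275.6),.014),('scene',(404.3,306),.014)]: print(n,px,ray(n,px,z).round(4))
E
```

```text
top_core_center_57.npy
top_core_center_82.npy
scene_core_center_59.npy
top_core_center_76.npy
scene_core_center_85.npy
scene_core_center_74.npy
top_core_center_46.npy
[ 0.49136563 -0.37261215]
['top', 'scene'] [ 0.4951 -0.358  -0.257 ] 1.7158 ; ['top', 'scene'] [ 0.4953 -0.359   1.2107] 1.8366 ; ['top', 'scene'] [ 0.4949 -0.3596  1.1633] 1.839 ; ['top', 'scene'] [ 0.4947 -0.3609  1.3263] 1.8217 ; ['top', 'scene'] [ 0.495  -0.3605  1.2153] 1.8461 ; ['top', 'scene'] [ 0.4938 -0.3586  1.9972] 1.6785 ; ['top', 'scene'] [ 0.4941 -0.3593  2.8232] 1.7222 ; ['top', 'scene'] [ 0.494  -0.3593  2.8454] 1.7233 ; 
['top'] [ 0.496  -0.3619 -0.6   ] 0.8623 ; ['top'] [ 0.4953 -0.3616  1.2137] 0.9573 ; ['top'] [ 0.4956 -0.3617  1.2109] 0.9571 ; ['top'] [ 0.4955 -0.362   1.165 ] 0.9539 ; ['top'] [ 0.4954 -0.3616  1.1986] 0.9567 ; ['top'] [ 0.4959 -0.3617  2.4912] 0.8614 ; ['top'] [ 0.4956 -0.3617  2.5135] 0.863 ; ['top'] [ 0.4956 -0.3617  2.517 ] 0.863 ; 
['scene'] [ 0.4955 -0.3563  0.0314] 0.8792 ; ['scene'] [ 0.4952 -0.3565  0.6079] 0.9068 ; ['scene'] [ 0.4954 -0.3556  0.6948] 0.9045 ; ['scene'] [ 0
[... 361 characters left out ...]
j] = func(sim[j])
              ~~~~^^^^^^^^
    fx = function(np.copy(x), *(wrapper_args + args))
  File "<stdin>", line 11, in <lambda>
  File "fit.py", line 13, in iou
    a=sil(n,boxpts(*p)); s+=np.minimum(a,m).sum()/np.maximum(a,m).sum()
  File "fit.py", line 8, in sil
    h=cv2.convexHull((proj(n,P)*4+2).astype(np.int32)); cv2.fillConvexPoly(m,h,1)
                      ~~~~^^^^^
  File "h.py", line 9, in proj
    K,p,M=cam(n); c=(np.atleast_2d(P)-p)@M; u=c@K.T; return u[:,:2]/u[:,2:]
          ~~~^^^
  File "h.py", line 5, in cam
    m=imaging.camera_model(n); return m['K'],m['position'],R.from_rotvec(m['orientation']).as_matrix()
ValueError: time passes only in moves, steps and waits
```

```bash
cat > h.py <<'E'
import numpy as np, cv2
from functools import lru_cache
from scipy.spatial.transform import Rotation as R
from plant import robot, imaging, models
C={'scene':([[448.59223841,0,321.44671215],[0,448.59223841,238.38269128],[0,0,1]],[1.21851924,0.51082495,0.93139478],[-1.14645453,-2.39849268,0.98001081]),
'top':([[512.08612563,0,322.6186069],[0,512.08612563,244.62072151],[0,0,1]],[0.42370063,0.01323072,1.18157201],[-2.15064191,2.1560749,-0.20363289])}
def cam(n):
    K,p,r=C[n]; return np.array(K),np.array(p),R.from_rotvec(r).as_matrix()
def ray(n,px,z):
    K,p,M=cam(n); d=M@np.linalg.solve(K,[px[0],px[1],1.]); return p+d*(z-p[2])/d[2]
def proj(n,P):
    K,p,M=cam(n); c=(np.atleast_2d(P)-p)@M; u=c@K.T; return u[:,:2]/u[:,2:]
E
cat > g.py <<'E'
from h import *
def G(p,pts):  # gauge pose x,y,yaw
    c,s=np.cos(p[2]),np.sin(p[2]); pts=np.atleast_2d(pts)
    return np.c_[p[0]+c*pts[:,0]-s*pts[:,1],p[1]+s*pts[:,0]+c*pts[:,1],pts[:,2]]
E
python3 - <<'E'
from g import *
from scipy.optimize import least_squares
# top image: up=+x world, left=+y. feed=+y => gauge y = -x world = image down
obs=[('top',(324.4,261.4),(-.11,-.055,.014)),('top',(322.8,308),(-.11,.055,.014)),('top',(210,256.4),(.155,-.055,.014)),('top',(206.6,303.2),(.155,.055,.014)),
('scene',(351.2,229),(-.11,.055,.014)),('scene',(326.3,250.7),(-.11,-.055,.014)),('scene',(433.5,275.6),(.155,.055,.014)),('scene',(404.3,306),(.155,-.055,.014)),
('top',(277.4,239),None),('top',(273.4,314.6),None)]
obs=[(n,px,g) for n,px,g in obs]
for n,px,g in obs: print(n,px,ray(n,px,.014 if g else .158).round(4))
for which in('top','scene','both'):
  o=[(n,px,g) for n,px,g in obs if g and (which in(n,'both'))]
  f=lambda p: np.concatenate([proj(n,G(p,g))[0]*1-px for n,px,g in o])
  # mirrored? gauge y is left of feed: feed=+y world => left = -x world
  r=least_squares(f,[.4,.1,np.pi/2]); print(which,r.x.round(4),np.abs(r.fun).max().round(2)); print(r.fun.round(1))
E
```

```text
top (324.4, 261.4) [ 0.5703 -0.0275  0.014 ]
top (322.8, 308) [ 0.464  -0.0233  0.014 ]
top (210, 256.4) [0.5821 0.2341 0.014 ]
top (206.6, 303.2) [0.4757 0.2386 0.014 ]
scene (351.2, 229) [ 0.4594 -0.0183  0.014 ]
scene (326.3, 250.7) [ 0.5706 -0.0214  0.014 ]
scene (433.5, 275.6) [0.4649 0.2539 0.014 ]
scene (404.3, 306) [0.5949 0.2459 0.014 ]
top (277.4, 239) [0.598  0.0724 0.158 ]
top (273.4, 314.6) [0.4464 0.079  0.158 ]
top [0.5221 0.083  1.5263] 0.81
[ 0.8 -0.8  0.5  0.8 -0.5 -0.8 -0.8  0.8]
scene [0.5221 0.0933 1.515 ] 3.06
[ 1.   1.   0.4  0.4 -3.1  2.   1.7 -2.6]
both [0.5216 0.087  1.522 ] 4.97
[-0.9 -0.4 -1.4  1.2 -2.2 -0.9 -2.7  0.7 -0.9  0.1 -1.3 -0.6 -5.   0.4
  0.  -4.2]
```

```bash
cat > ov.py <<'E'
from g import *
def draw(n,im,p,S,off,box):
    (x0,y0,x1,y1)=box
    c=cv2.resize(im[y0:y1,x0:x1],None,fx=S,fy=S,interpolation=2)
    def L(a,b,col):
        q=proj(n,G(p,[a,b])); q=((q-[x0,y0]+.5)*S).round().astype(int); cv2.line(c,tuple(map(int,q[0])),tuple(map(int,q[1])),col,1)
    for z,col in((0,(255,255,0)),(.014,(0,255,255))):
        P=[(-.11,-.055,z),(-.11,.055,z),(.155,.055,z),(.155,-.055,z)]
        for i in range(4): L(P[i],P[(i+1)%4],col)
    for s in(1,-1):
        L((-.1,.036*s,.032),(-.062,.036*s,.032),(0,255,0)); L((-.062,.036*s,.032),(-.01,.024*s,.032),(0,255,0)); L((-.01,.024*s,.04),(.01,.024*s,.04),(0,0,255)); L((.118,.018*s,.04),(.118,.04*s,.04),(0,0,255))
    return c
E
python3 - <<'E'
from ov import *
a=cv2.imread('pics/scene0.png'); b=cv2.imread('pics/top0.png')
cv2.imwrite('pics/o1.png',draw('top',b,(.5221,.083,1.5263),5,0,(180,220,340,330)))
cv2.imwrite('pics/o2.png',draw('scene',a,(.5221,.0875,1.5263),4,0,(310,190,450,320)))
E
```

```text
(no output)
```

View pics/o1.png

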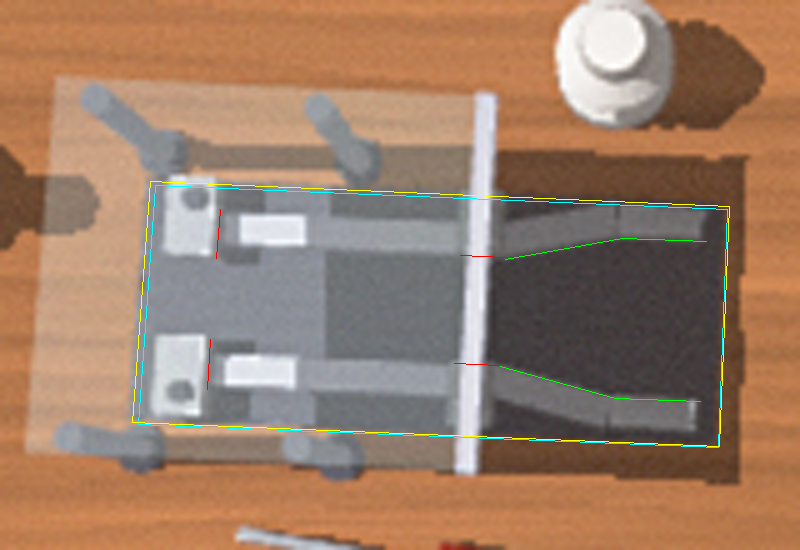

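View pics/o2.png

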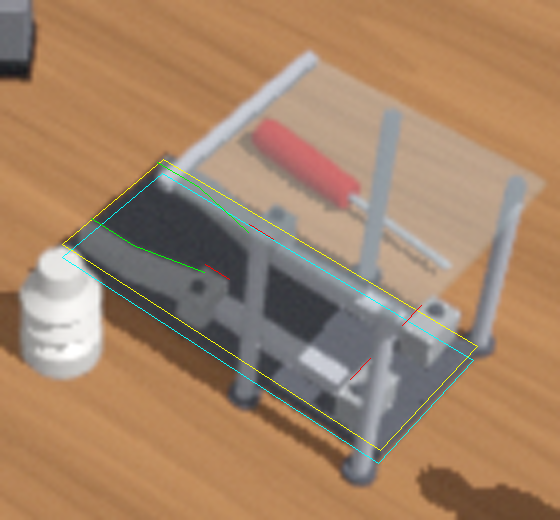

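```bash
python3 - <<'E'
from fit import *
from g import G
from h import *
g=np.array([.522,.0865,1.526])
def togauge(P):
    c,s=np.cos(g[2]),np.sin(g[2]); d=np.array(P[:2])-g[:2]; return np.array([c*d[0]+s*d[1],-s*d[0]+c*d[1]])
for name,px,z in [('insul top',(301.5,227),.085),('relay',(402,319),.076),('coil',(422,264),.06),('orange',(484,243),.1),('purple',(524,292),.1)]:
    w=ray('top',px,z); print(name,w.round(3),togauge(w).round(3))
s=robot.read_state(); M=R.from_rotvec(s['orientation']).as_matrix(); print(M.round(3)); print(s['tool_pos'])
# other decoys
for f,x0 in [('top_core_center_76',(.59,-.36)),('top_core_center_57',(.49,-.43))]:
  ms={'top':np.load(f+'.npy').astype(np.float32)}
  b=min((minimize(lambda p:-iou(p,ms),[*x0,y],method='Nelder-Mead',options=dict(maxiter=120,initial_simplex=[[*x0,y],[x0[0]+.02,x0[1],y],[x0[0],x0[1]+.02,y],[*x0,y+.3]])) for y in (0,.7,1.4,2.1)),key=lambda r:r.fun); print(f,b.x.round(3),b.fun)
im=cv2.imread('pics/top0.png')
for p,c in [((.4955,-.361,1.211),(0,255,255))]:
  q=proj('top',boxpts(*p)); print(q.round(1).tolist())
E
```

```text
insul top [0.637 0.025 0.085] [-0.057 -0.118]
relay [ 0.438 -0.191  0.076] [-0.281  0.072]
coil [ 0.558 -0.243  0.06 ] [-0.327 -0.051]
orange [ 0.599 -0.37   0.1  ] [-0.453 -0.098]
purple [ 0.493 -0.45   0.1  ] [-0.538  0.005]
[[-0.945 -0.     0.327]
 [-0.327  0.001 -0.945]
 [-0.    -1.    -0.001]]
[ 0.19600689 -0.56686968  0.21016007]
top_core_center_76 [ 0.606 -0.374  0.139] -0.9567667245864868
top_core_center_57 [ 0.496 -0.451  1.93 ] -0.9491580724716187
[[478.1, 287.8], [493.5, 284.4], [472.4, 305.6], [487.4, 303.8], [463.5, 282.4], [477.6, 278.5], [457.7, 300.2], [471.4, 297.8]]
```

```bash
cat > plan.py <<'E'
from h import *
import sys
def Rt(yaw,tilt=0):
    # tool y = approach (down), tool z = horizontal at angle yaw; tilt>0 : tips lean toward +90deg+yaw direction
    z=np.array([np.cos(yaw),np.sin(yaw),0]); h=np.array([-np.sin(yaw),np.cos(yaw),0])
    y=np.array([0,0,-1])*np.cos(tilt)+h*np.sin(tilt); x=np.cross(y,z); return np.c_[x,y,z]
def rows(pos,yaw,tilt,N):
    s=robot.read_state(); p=s['tool_pos']; M=R.from_rotvec(s['orientation'])
    T=R.from_matrix(Rt(yaw,tilt)); rv=(M.inv()*T).as_rotvec(); d=(np.array(pos)-p)/N
    print('pos',p.round(4),'M',M.as_matrix().round(3).tolist(),'force',s['force'].round(1),'open',round(s['opening'],4),'t',s['t'],'q',s['q'].round(2))
    for i in range(N):
        Mi=M*R.from_rotvec(rv*i/N); print((Mi.inv().apply(d)).round(4).tolist(),np.degrees(rv/N).round(2).tolist())
E
python3 -c "
from plan import *
rows((.4955,-.360,.21),-.36,0,10)"
```

```text
pos [ 0.196  -0.5669  0.2102] M [[-0.945, -0.0, 0.327], [-0.327, 0.001, -0.945], [-0.0, -1.0, -0.001]] force [-0.5  0.8 -1. ] open 0.0927 t 0.3 q [-1.32  0.13  1.49  0.    1.52 -0.09]
[-0.0351, 0.0, -0.0098] [0.0, -5.03, -0.0]
[-0.0358, 0.0, -0.0067] [0.0, -5.03, -0.0]
[-0.0362, 0.0, -0.0035] [0.0, -5.03, -0.0]
[-0.0364, 0.0, -0.0003] [0.0, -5.03, -0.0]
[-0.0363, 0.0, 0.0029] [0.0, -5.03, -0.0]
[-0.0359, 0.0, 0.0061] [0.0, -5.03, -0.0]
[-0.0352, 0.0, 0.0092] [0.0, -5.03, -0.0]
[-0.0343, 0.0, 0.0122] [0.0, -5.03, -0.0]
[-0.0331, 0.0, 0.0152] [0.0, -5.03, -0.0]
[-0.0316, 0.0, 0.018] [0.0, -5.03, -0.0]
```

Call:
carry_out:
  motion: [-0.035,0,-0.01,0,-5,0,0.6,-0.036,0,-0.007,0,-5,0,0.6,-0.036,0,-0.0035,0,-5,0,0.6,-0.036,0,0,0,-5,0,0.6,-0.036,0,0.003,0,-5,0,0.6]

```text
t: 0.8
tool_pos: [0.3452, -0.4628, 0.2094]
orientation: [-0.723, 1.768, -1.766]
force: [0.5, -0.4, 0.3]
opening: 0.0742
```

```bash
python3 -c "
from plan import *
rows((.4955,-.360,.21),-.36,0,10)"
```

```text
pos [ 0.3452 -0.4628  0.2094] M [[-0.714, -0.001, 0.7], [-0.7, 0.0, -0.714], [0.001, -1.0, -0.001]] force [ 0.5 -0.4  0.3] open 0.0742 t 0.8 q [-1.02  0.07  1.55 -0.    1.52 -0.22]
[-0.0179, -0.0001, 0.0032] [0.01, -2.49, 0.0]
[-0.0178, -0.0001, 0.004] [0.01, -2.49, 0.0]
[-0.0176, -0.0001, 0.0047] [0.01, -2.49, 0.0]
[-0.0174, -0.0001, 0.0055] [0.01, -2.49, 0.0]
[-0.0171, -0.0001, 0.0062] [0.01, -2.49, 0.0]
[-0.0168, -0.0001, 0.007] [0.01, -2.49, 0.0]
[-0.0165, -0.0001, 0.0077] [0.01, -2.49, 0.0]
[-0.0162, -0.0001, 0.0084] [0.01, -2.49, 0.0]
[-0.0158, -0.0001, 0.0091] [0.01, -2.49, 0.0]
[-0.0154, -0.0001, 0.0098] [0.01, -2.49, 0.0]
```

Tracking is accurate.

Call:
carry_out:
  motion: [-0.0358,0,0.0072,0,-5,0,0.6,-0.035,0,0.01,0,-5,0,0.6,-0.034,0,0.0132,0,-5,0,0.6,-0.0327,0,0.016,0,-5,0,0.6,-0.0312,0,0.019,0,-5,0,0.6]

```text
t: 1.3
tool_pos: [0.5025, -0.3566, 0.2093]
orientation: [-1.03, 1.456, -1.456]
force: [-0.7, -0.1, 0.5]
opening: 0.0748
```

```bash
python3 - <<'E'
from plan import *
rows((.4955,-.360,.07),-.36,0,5)
b=imaging.read_camera('top');a=imaging.read_camera('scene')
cv2.imwrite('pics/c4.png',np.hstack([cv2.resize(a[120:240,180:312],(396,360),interpolation=2),cv2.resize(b[220:340,420:552],(396,360),interpolation=2)]))
E
```

```text
pos [ 0.5025 -0.3566  0.2093] M [[-0.334, -0.001, 0.943], [-0.943, -0.0, -0.334], [0.001, -1.0, -0.001]] force [-0.7 -0.1  0.5] open 0.0748 t 1.3 q [-0.7   0.18  1.44 -0.    1.53 -0.36]
[0.0011, 0.0279, -0.0011] [0.01, 0.22, 0.01]
[0.0011, 0.0279, -0.0011] [0.01, 0.22, 0.01]
[0.0011, 0.0279, -0.0011] [0.01, 0.22, 0.01]
[0.0011, 0.0279, -0.0011] [0.01, 0.22, 0.01]
[0.0011, 0.0279, -0.0011] [0.01, 0.22, 0.01]
```

View pics/c4.png

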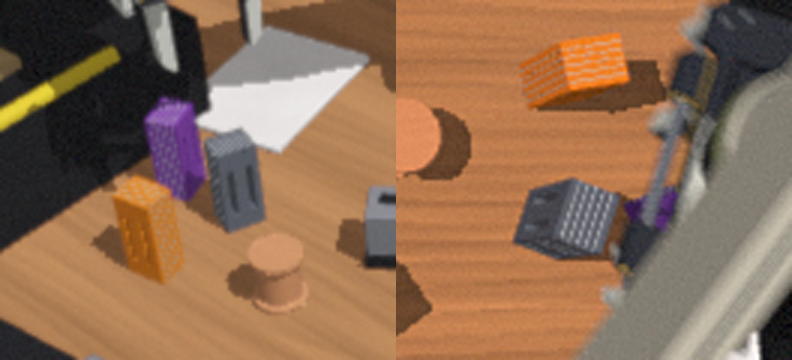

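Call:
carry_out:
  motion: [0.001,0.016,-0.001,0,0,0,0.6,0.001,0.015,-0.001,0,0,0,0.6,0.001,0.015,-0.001,0,0,0,0.6,0.001,0.015,-0.001,0,1,0,0.6,0.001,0.012,-0.001,0,0,0,0.6]

```text
t: 1.9
tool_pos: [0.4954, -0.3594, 0.1299]
orientation: [-1.017, 1.47, -1.469]
force: [0.4, -0.7, 0.3]
opening: 0.0745
```

```bash
python3 - <<'E'
from plan import *
rows((.4955,-.360,.07),-.36,0,5)
b=imaging.read_camera('top');a=imaging.read_camera('scene')
cv2.imwrite('pics/c5.png',np.hstack([cv2.resize(a[120:240,180:312],(396,360),interpolation=2),cv2.resize(b[220:340,420:552],(396,360),interpolation=2)]))
E
```

```text
pos [ 0.4954 -0.3594  0.1299] M [[-0.353, -0.001, 0.936], [-0.936, 0.0, -0.353], [0.0, -1.0, -0.001]] force [ 0.4 -0.7  0.3] open 0.0745 t 1.9 q [-0.71  0.21  1.54 -0.    1.38 -0.35]
[0.0001, 0.012, 0.0001] [0.01, -0.01, 0.0]
[0.0001, 0.012, 0.0001] [0.01, -0.01, 0.0]
[0.0001, 0.012, 0.0001] [0.01, -0.01, 0.0]
[0.0001, 0.012, 0.0001] [0.01, -0.01, 0.0]
[0.0001, 0.012, 0.0001] [0.01, -0.01, 0.0]
```

View pics/c5.png

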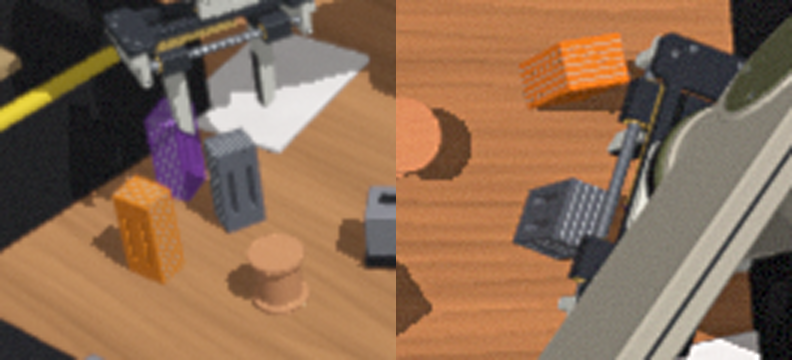

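Call:
carry_out:
  motion: [0,0.012,0,0,0,0,0.6,0,0.012,0,0,0,0,0.6,0,0.012,0,0,0,0,0.6,0,0.012,0,0,0,0,0.6,0,0.01,0,0,0,0,0.6]
  squeeze: 25

```text
t: 2.5
tool_pos: [0.4959, -0.3601, 0.069]
orientation: [-1.017, 1.468, -1.47]
force: [-0.0, -0.4, -0.3]
opening: 0.0746
```

Call:
carry_out:
  motion: [0,0,0,0,0,0,-0.1,0,0,0,0,0,0,-0.3,0,0,0,0,0,0,-0.3,0,0,0,0,0,0,-0.3,0,0,0,0,0,0,-0.3]
  squeeze: 25

```text
t: 3.0
tool_pos: [0.4953, -0.3593, 0.0673]
orientation: [-1.018, 1.471, -1.468]
force: [-0.2, 0.7, -3.8]
opening: 0.0439
```

```bash
python3 - <<'E'
from plan import *
rows((.4955,-.360,.07),-.36,0,1)
b=imaging.read_camera('top');a=imaging.read_camera('scene')
cv2.imwrite('pics/c6.png',np.hstack([cv2.resize(a[120:240,180:312],(396,360),interpolation=2),cv2.resize(b[220:340,420:552],(396,360),interpolation=2)]))
E
```

```text
pos [ 0.4953 -0.3593  0.0673] M [[-0.352, -0.001, 0.936], [-0.936, 0.001, -0.352], [-0.0, -1.0, -0.002]] force [-0.2  0.7 -3.8] open 0.0439 t 3.0 q [-0.71  0.27  1.6  -0.    1.28 -0.35]
[0.0006, -0.0027, 0.0004] [0.1, 0.02, -0.01]
```

View pics/c6.png

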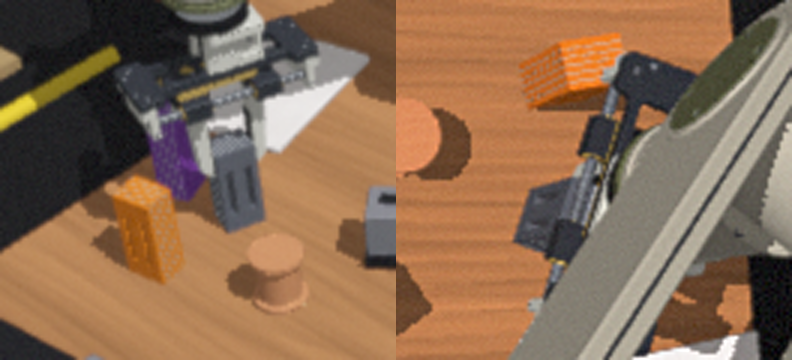

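Call:
carry_out:
  motion: [0,-0.005,0,0,0,0,-0.3,0,-0.015,0,0,0,0,-0.3,0,-0.03,0,0,0,0,-0.3,0,-0.03,0,0,0,0,-0.3,0,-0.03,0,0,0,0,-0.3]
  squeeze: 30

```text
t: 3.6
tool_pos: [0.49, -0.3546, 0.1724]
orientation: [-1.023, 1.489, -1.452]
force: [-0.2, 0.2, -7.4]
opening: 0.044
```

```bash
python3 - <<'E'
from plan import *
from g import G
g=(.522,.0865,1.526)
t=G(g,(-.128-.030,0,.18))[0]; print(t)
rows(t,-.045,0,10)
E
```

```text
[ 0.51492455 -0.0713415   0.18      ]
pos [ 0.49   -0.3546  0.1724] M [[-0.352, -0.016, 0.936], [-0.936, 0.014, -0.352], [-0.007, -1.0, -0.02]] force [-0.2  0.2 -7.4] open 0.044 t 3.6 q [-0.71  0.18  1.5  -0.    1.48 -0.35]
[-0.0274, -0.0004, -0.0076] [0.11, -1.8, -0.06]
[-0.0276, -0.0004, -0.0068] [0.11, -1.8, -0.06]
[-0.0278, -0.0005, -0.0059] [0.11, -1.8, -0.06]
[-0.028, -0.0005, -0.005] [0.11, -1.8, -0.06]
[-0.0281, -0.0006, -0.0041] [0.11, -1.8, -0.06]
[-0.0282, -0.0006, -0.0033] [0.11, -1.8, -0.06]
[-0.0283, -0.0006, -0.0024] [0.11, -1.8, -0.06]
[-0.0284, -0.0007, -0.0015] [0.11, -1.8, -0.06]
[-0.0284, -0.0007, -0.0006] [0.11, -1.8, -0.06]
[-0.0284, -0.0007, 0.0003] [0.11, -1.8, -0.06]
```

Call:
carry_out:
  motion: [-0.0275,-0.001,-0.0075,0,-1.8,0,-0.3,-0.0275,0,-0.007,0,-1.8,0,-0.3,-0.028,0,-0.006,0,-1.8,0,-0.3,-0.028,0,-0.005,0,-1.8,0,-0.3,-0.028,0,-0.004,0,-1.8,0,-0.3]

```text
t: 4.1
tool_pos: [0.5043, -0.2144, 0.1857]
orientation: [-1.108, 1.365, -1.35]
force: [1.1, 0.4, -8.9]
opening: 0.044
```

Call:
carry_out:
  motion: [-0.028,-0.001,-0.0035,0,-1.8,0,-0.3,-0.028,-0.001,-0.0025,0,-1.8,0,-0.3,-0.028,-0.001,-0.0015,0,-1.8,0,-0.3,-0.028,-0.001,-0.0005,0,-1.8,0,-0.3,-0.015,0,0,0,-1.8,0,-0.3]

```text
t: 4.6
tool_pos: [0.5132, -0.0798, 0.1937]
orientation: [-1.191, 1.246, -1.229]
force: [-0.1, 0.4, -7.5]
opening: 0.044
```

```bash
python3 - <<'E'
from plan import *
from g import G
g=(.522,.0865,1.526)
t=G(g,(-.128-.025,0,.10))[0]; print(t)
rows(t,-.045,0,5)
b=imaging.read_camera('top');a=imaging.read_camera('scene')
cv2.imwrite('pics/c7.png',np.hstack([cv2.resize(a[130:290,250:426],(396,360),interpolation=2),cv2.resize(b[200:360,180:356],(396,360),interpolation=2)]))
E
```

```text
[ 0.51514845 -0.06634651  0.1       ]
pos [ 0.5132 -0.0798  0.1937] M [[-0.039, -0.007, 0.999], [-0.999, 0.007, -0.038], [-0.007, -1.0, -0.007]] force [-0.1  0.4 -7.5] open 0.044 t 4.6 q [-0.26 -0.07  1.73  0.    1.5  -0.22]
[-0.0026, 0.0188, 0.0004] [0.08, 0.07, -0.07]
[-0.0026, 0.0188, 0.0004] [0.08, 0.07, -0.07]
[-0.0026, 0.0188, 0.0004] [0.08, 0.07, -0.07]
[-0.0027, 0.0188, 0.0003] [0.08, 0.07, -0.07]
[-0.0027, 0.0188, 0.0003] [0.08, 0.07, -0.07]
```

View pics/c7.png

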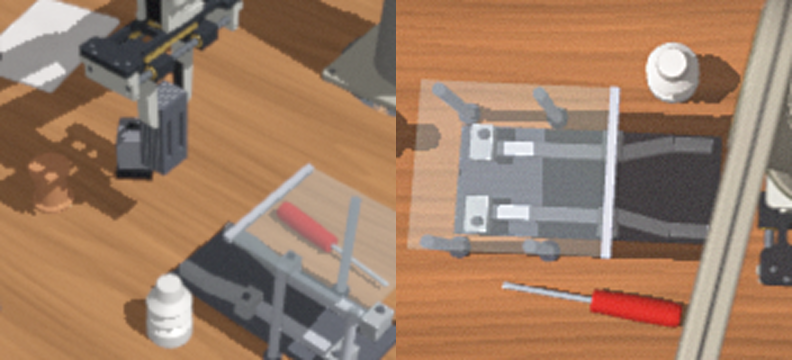

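Call:
carry_out:
  motion: [-0.0025,0.024,0,0,0,0,-0.3,-0.0025,0.024,0,0,0,0,-0.3,-0.0025,0.024,0,0,0,0,-0.3,-0.0025,0.024,0,0,0,0,-0.3,0,0.018,0,0,0,0,-0.3]

```text
t: 5.2
tool_pos: [0.516, -0.0719, 0.0832]
orientation: [-1.187, 1.238, -1.238]
force: [-0.3, 0.2, -8.9]
opening: 0.0438
```

```bash
python3 - <<'E'
from plan import *
from g import G
g=(.522,.0865,1.526)
t=G(g,(-.128-.005,0,.071))[0]; print(t)
rows(t,-.045,0,5)
b=imaging.read_camera('top');a=imaging.read_camera('scene')
cv2.imwrite('pics/c8.png',np.hstack([cv2.resize(a[130:290,250:426],(396,360),interpolation=2),cv2.resize(b[200:360,220:396],(396,360),interpolation=2)]))
E
```

```text
[ 0.51604408 -0.04636658  0.071     ]
pos [ 0.516  -0.0719  0.0832] M [[-0.04, 0.002, 0.999], [-0.999, 0.003, -0.04], [-0.003, -1.0, 0.002]] force [-0.3  0.2 -8.9] open 0.0438 t 5.2 q [-0.24  0.02  1.85  0.    1.28 -0.2 ]
[-0.0051, 0.0024, -0.0002] [-0.02, 0.06, -0.03]
[-0.0051, 0.0024, -0.0002] [-0.02, 0.06, -0.03]
[-0.0051, 0.0024, -0.0002] [-0.02, 0.06, -0.03]
[-0.0051, 0.0024, -0.0002] [-0.02, 0.06, -0.03]
[-0.0051, 0.0024, -0.0002] [-0.02, 0.06, -0.03]
```

View pics/c8.png

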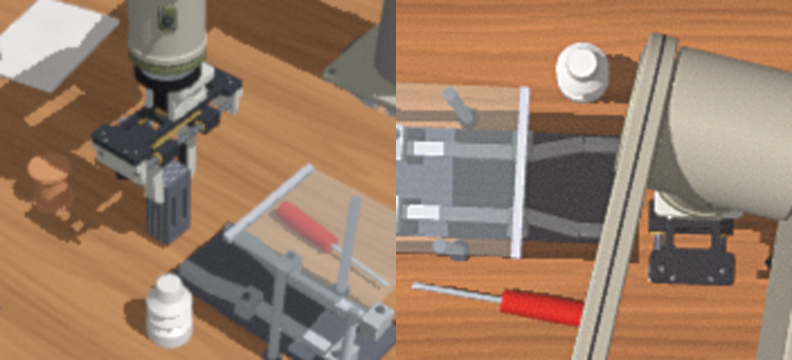

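Call:
carry_out:
  motion: [-0.002,0.005,0,0,0,0,-0.3,-0.004,0.004,0,0,0,0,-0.3,-0.004,0.002,0,0,0,0,-0.3,-0.004,0,0,0,0,0,-0.3,-0.004,0,0,0,0,0,-0.3]

```text
t: 5.8
tool_pos: [0.5176, -0.0543, 0.0745]
orientation: [-1.185, 1.239, -1.241]
force: [1.0, 0.6, -8.3]
opening: 0.0437
```

```bash
python3 - <<'E'
from plan import *
from g import G
g=(.522,.0865,1.526)
t=G(g,(-.128-.00,0,.071))[0]; print(t)
rows(t,-.045,0,1)
b=imaging.read_camera('top');a=imaging.read_camera('scene')
cv2.imwrite('pics/c9.png',cv2.resize(a[160:280,280:440],(800,600),interpolation=2))
E
```

```text
[ 0.51626799 -0.04137159  0.071     ]
pos [ 0.5176 -0.0543  0.0745] M [[-0.043, 0.003, 0.999], [-0.999, 0.002, -0.043], [-0.002, -1.0, 0.003]] force [ 1.   0.6 -8.3] open 0.0437 t 5.8 q [-0.2   0.02  1.86  0.    1.26 -0.16]
[-0.0129, 0.0036, -0.0019] [-0.18, 0.13, -0.12]
```

View pics/c9.png

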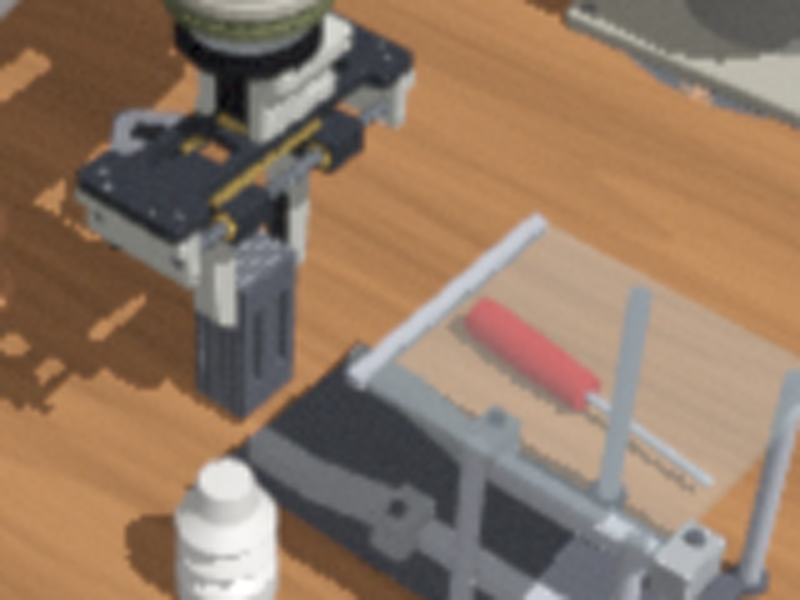

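Call:
carry_out:
  motion: [-0.002,0.003,-0.001,0,0,0,-0.3,-0.003,0.001,0,0,0,0,-0.3,-0.003,0,0,0,0,0,-0.3,-0.002,0,0,0,0,0,-0.3,-0.002,0,0,0,0,0,-0.3]

```text
t: 6.4
tool_pos: [0.5172, -0.0411, 0.0705]
orientation: [-1.185, 1.238, -1.24]
force: [0.4, 0.3, -8.2]
opening: 0.0443
```

Call:
carry_out:
  motion: [-0.002,0,0,0,0,0,-0.3,-0.002,0,0,0,0,0,-0.3,-0.001,0,0,0,0,0,-0.3,0,0,0,0,0,0,-0.3,0,0,0,0,0,0,-0.3]

```text
t: 6.9
tool_pos: [0.5173, -0.0372, 0.0706]
orientation: [-1.187, 1.237, -1.242]
force: [0.6, -2.3, -8.5]
opening: 0.0441
```

Call:
carry_out:
  motion: [0,0.002,0,0,0,0,-0.3,0,0.002,0,0,0,0,-0.3,0,0.001,0,0,0,0,-0.3,0,0.0005,0,0,0,0,-0.3,0,0,0,0,0,0,-0.3]

```text
t: 7.4
tool_pos: [0.5179, -0.0374, 0.0675]
orientation: [-1.187, 1.237, -1.243]
force: [-0.8, -1.5, -8.0]
opening: 0.044
```

```bash
python3 - <<'E'
from plan import *
b=imaging.read_camera('top');a=imaging.read_camera('scene'); print(robot.read_state()['force'])
cv2.imwrite('pics/c10.png',cv2.resize(a[160:280,280:440],(800,600),interpolation=2))
E
```

```text
[-2.80098117 -2.07149434 -3.72976774]
```

View pics/c10.png

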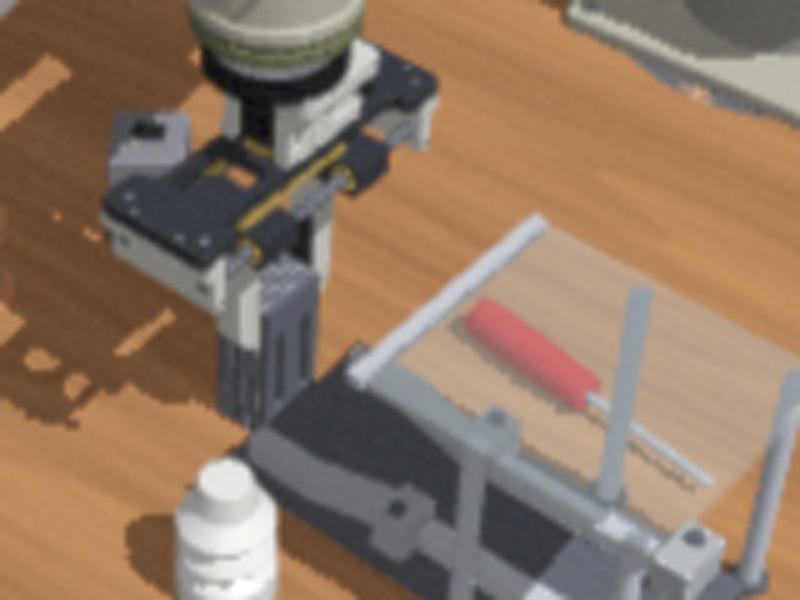

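Call:
carry_out:
  motion: [0,0.0015,0,0,0,0,-0.3,0,0,0,0,0,0,-0.3,0,0,0,0,0,0,-0.3,0,0,0,0,0,0,-0.3,0,0,0,0,0,0,-0.3]

```text
t: 8.0
tool_pos: [0.5185, -0.0375, 0.0674]
orientation: [-1.186, 1.236, -1.243]
force: [-2.3, -2.1, -2.7]
opening: 0.0436
```

Call:
carry_out:
  motion: [0,0,0,0,0,0,0.0,0,0,0,0,0,0,0.2,0,0,0,0,0,0,0.2,0,-0.02,0,0,0,0,0.2,0,-0.02,0,0,0,0,0.2]

```text
t: 8.5
tool_pos: [0.5194, -0.0366, 0.108]
orientation: [-1.183, 1.235, -1.243]
force: [-0.1, 0.8, 0.2]
opening: 0.056
```

Call:
carry_out:
  motion: [0,-0.03,0,0,0,0,0.2,0.01,-0.02,0,0,0,0,0.2,0.03,-0.01,0,0,0,0,0.0,0.03,0,0,0,0,0,-0.5,0.02,0,0,0,0,0,-1]

```text
t: 9.0
tool_pos: [0.5198, -0.1267, 0.177]
orientation: [-1.178, 1.22, -1.246]
force: [0.2, 0.7, 0.4]
opening: 0.0362
```

```bash
python3 - <<'E'
from plan import *
b=imaging.read_camera('top');a=imaging.read_camera('scene'); s=robot.read_state();print(s['force'],s['opening'])
cv2.imwrite('pics/c11.png',cv2.resize(a[160:280,280:440],(800,600),interpolation=2))
cv2.imwrite('pics/c12.png',cv2.resize(b[200:360,220:430],(788,600),interpolation=2))
E
```

```text
[0.21973749 0.59742728 0.83027222] 0.028393603507124106
```

View pics/c11.png

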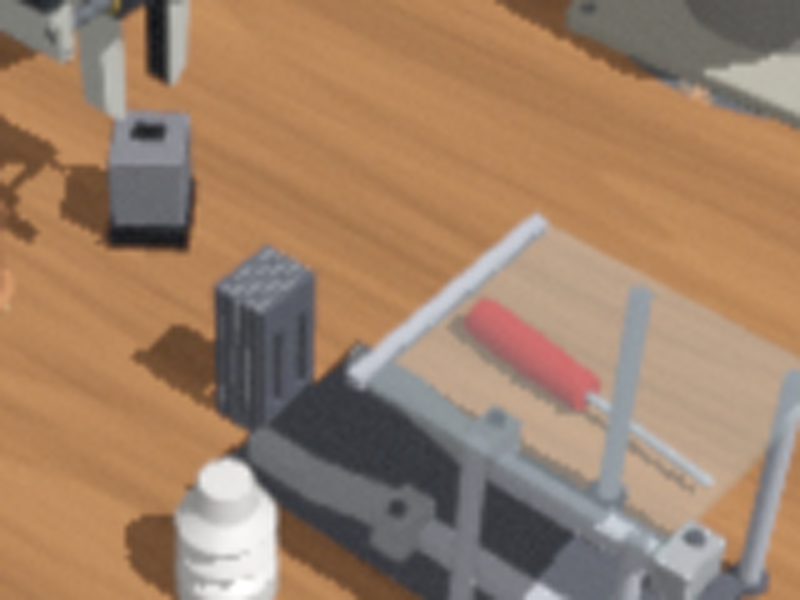

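View pics/c12.png

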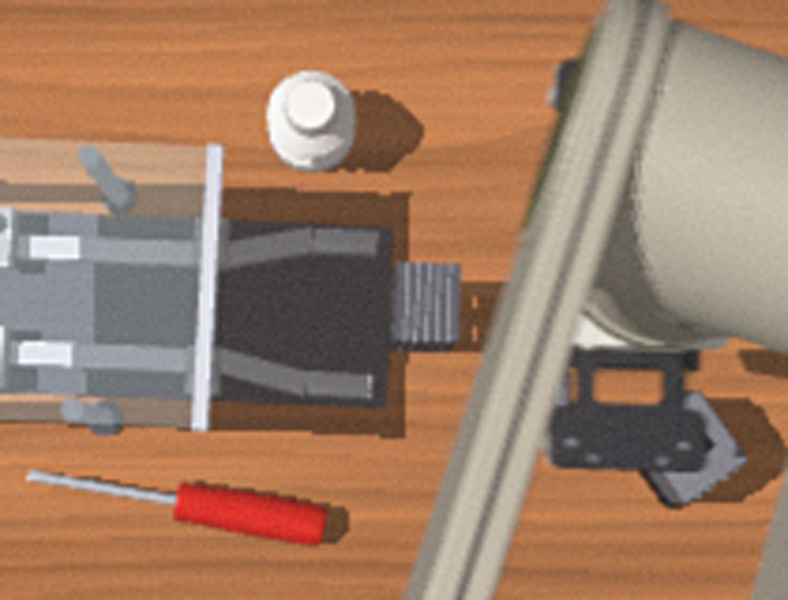

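```bash
python3 - <<'E'
from plan import *
rows((.517,-.085,.104),-.045,0,5)
E
```

```text
pos [ 0.5197 -0.1275  0.1768] M [[-0.038, 0.02, 0.999], [-0.999, -0.001, -0.038], [0.001, -1.0, 0.02]] force [0.2 0.6 0.8] open 0.0284 t 9.1 q [-0.34 -0.05  1.73  0.01  1.44 -0.3 ]
[-0.0085, 0.0145, -0.0012] [-0.23, 0.08, 0.01]
[-0.0085, 0.0145, -0.0011] [-0.23, 0.08, 0.01]
[-0.0085, 0.0146, -0.0011] [-0.23, 0.08, 0.01]
[-0.0085, 0.0146, -0.001] [-0.23, 0.08, 0.01]
[-0.0085, 0.0146, -0.001] [-0.23, 0.08, 0.01]
```

Call:
carry_out:
  motion: [-0.007,0.016,-0.001,-0.3,0,0,-1,-0.007,0.016,-0.001,-0.3,0,0,-1,-0.007,0.016,-0.001,-0.3,0,0,-1,-0.007,0.016,-0.001,-0.3,0,0,-1,-0.007,0.01,-0.001,0,0,0,-1]

```text
t: 9.6
tool_pos: [0.5165, -0.0868, 0.0962]
orientation: [-1.193, 1.239, -1.235]
force: [-0.3, -0.3, -0.5]
opening: 0.0006
```

Call:
carry_out:
  motion: [-0.006,0,0,0,0,0,-1,-0.005,0,0,0,0,0,-1,-0.005,0,0,0,0,0,-1,-0.004,0,0,0,0,0,-1,-0.004,0,0,0,0,0,-1]

```text
t: 10.1
tool_pos: [0.5163, -0.0587, 0.0944]
orientation: [-1.196, 1.24, -1.231]
force: [0.3, 0.5, 0.7]
opening: 0.0005
```

```bash
python3 - <<'E'
from plan import *
rows((.517,-.085,.104),-.045,0,1)
a=imaging.read_camera('scene')
cv2.imwrite('pics/c13.png',cv2.resize(a[140:260,260:420],(800,600),interpolation=2))
E
```

```text
pos [ 0.5163 -0.0587  0.0944] M [[-0.035, -0.006, 0.999], [-0.999, 0.002, -0.035], [-0.001, -1.0, -0.006]] force [0.3 0.5 0.7] open 0.0005 t 10.1 q [-0.21  0.01  1.83  0.    1.31 -0.18]
[0.0262, -0.0097, 0.0015] [0.33, 0.58, -0.08]
```

View pics/c13.png

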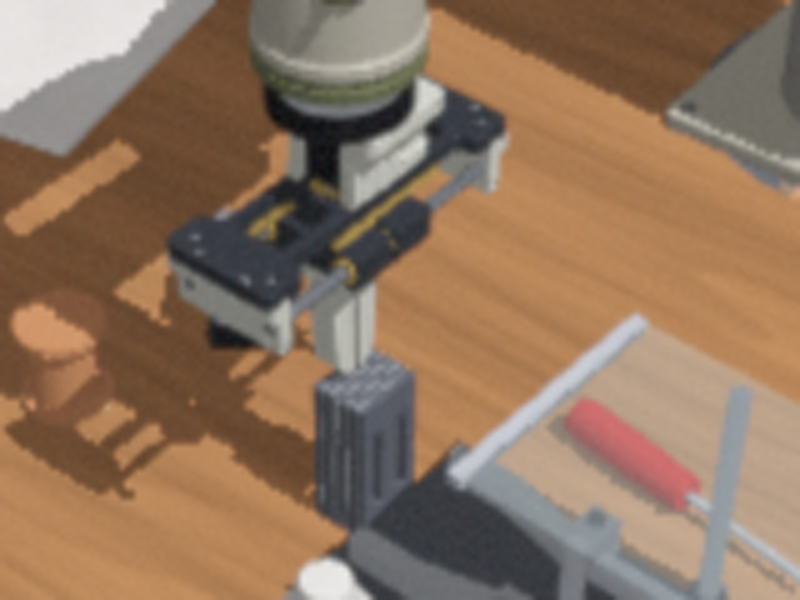

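Call:
carry_out:
  motion: [-0.004,0,0,0,0,0,-1,-0.004,0,0,0,0,0,-1,-0.004,0,0,0,0,0,-1,-0.004,0,0,0,0,0,-1,-0.004,0,0,0,0,0,-1]

```text
t: 10.65
tool_pos: [0.5181, -0.0375, 0.0958]
orientation: [-1.193, 1.239, -1.233]
force: [-0.3, -0.2, -0.6]
opening: 0.0003
```

```bash
python3 - <<'E'
from plan import *
a=imaging.read_camera('scene')
cv2.imwrite('pics/c14.png',cv2.resize(a[140:260,260:420],(800,600),interpolation=2))
E
```

```text
(no output)
```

View pics/c14.png

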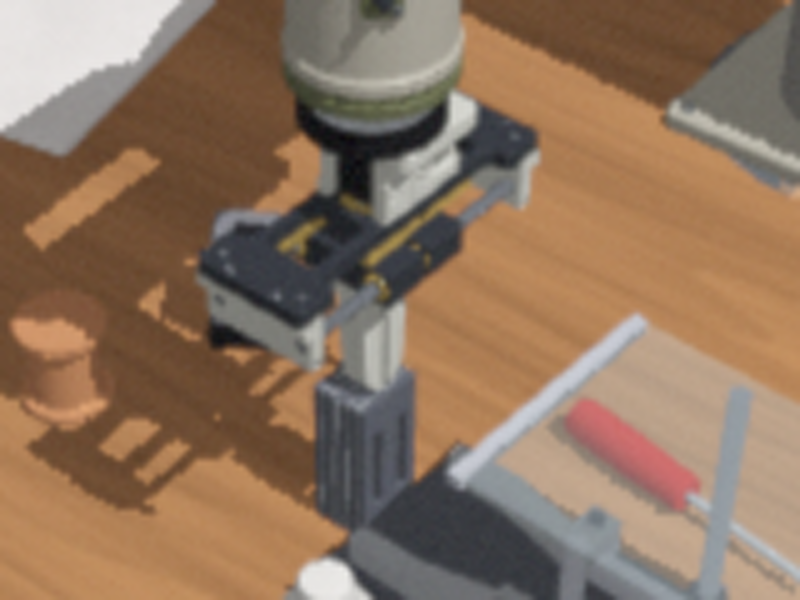

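```bash
python3 - <<'E'
from plan import *
s=robot.read_state(); print(s['tool_pos'],s['opening'],s['force'],robot.tips_ahead)
for z in(.1,.09,.077): print(z,proj('scene',[(.518,-.0375,z),(.518,-.06,z)]).round(1))
b=imaging.read_camera('top')
cv2.imwrite('pics/c15.png',cv2.resize(b[200:360,220:430],(788,600),interpolation=2))
E
```

```text
[ 0.5181237  -0.0369626   0.09578571] 0.0005503408349841569 [-0.3432225   0.60557178 -0.18876676] 0.019
0.1 [[333.6 215.3]
 [327.1 211.8]]
0.09 [[333.6 218. ]
 [327.1 214.5]]
0.077 [[333.5 221.5]
 [327.2 218. ]]
```

View pics/c15.png

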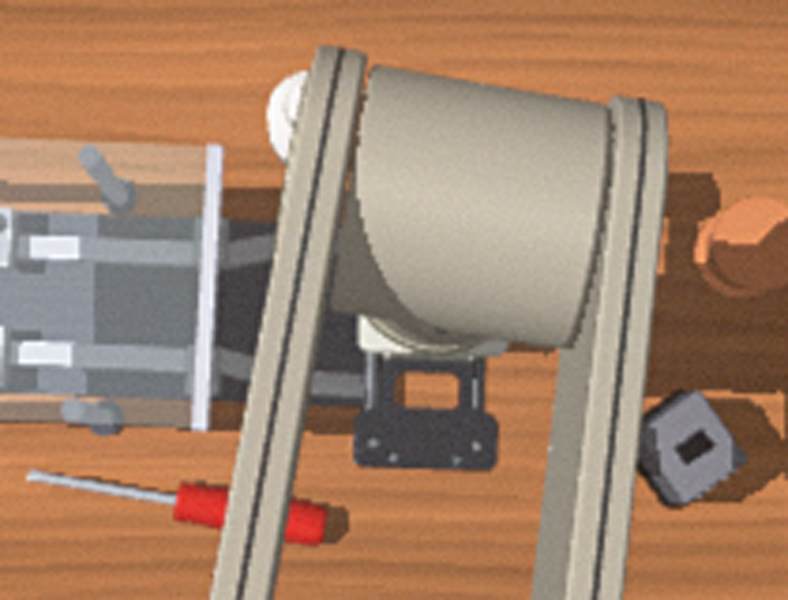

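```bash
python3 - <<'E'
from plan import *
for z in (.048,.06,.07,.08): print(z,proj('scene',[(.541,-.0375,z),(.558,-.0375,z),(.541,-.030,z),(.558,-.030,z),(.558,-.045,z)]).round(1).tolist())
a=imaging.read_camera('scene')
cv2.imwrite('pics/c16.png',cv2.resize(a[180:260,290:390],(800,640),interpolation=cv2.INTER_CUBIC)[:600])
E
```

```text
0.048 [[328.4, 233.5], [324.5, 237.0], [330.5, 234.7], [326.6, 238.2], [322.4, 235.8]]
0.06 [[328.3, 230.5], [324.4, 233.9], [330.5, 231.7], [326.6, 235.2], [322.3, 232.7]]
0.07 [[328.3, 227.9], [324.4, 231.3], [330.5, 229.1], [326.6, 232.6], [322.3, 230.1]]
0.08 [[328.3, 225.3], [324.4, 228.7], [330.5, 226.5], [326.5, 229.9], [322.2, 227.5]]
```

View pics/c16.png

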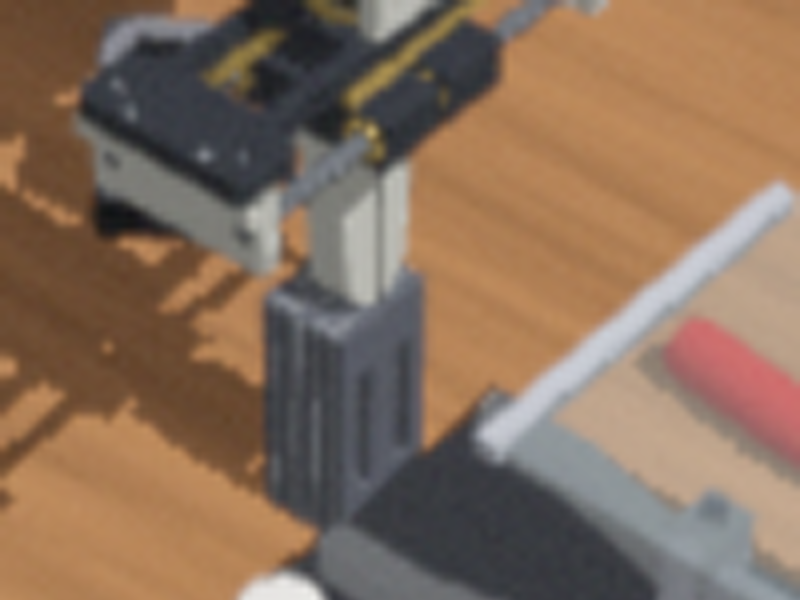

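```bash
python3 - <<'E'
from plan import *
for z in (.09,.111,.13): print(z,proj('scene',[(.4955+.936*r,-.3594-.352*r,z) for r in(.037,.054,-.037,-.054)]).round(1).tolist())
s=robot.read_state(); print(s['q'])
E
```

```text
0.09 [[244.7, 173.3], [239.5, 175.1], [266.7, 165.6], [271.6, 163.9]]
0.111 [[243.7, 167.7], [238.5, 169.5], [266.0, 160.1], [271.0, 158.4]]
0.13 [[242.8, 162.6], [237.5, 164.4], [265.3, 155.0], [270.4, 153.2]]
[-1.71587658e-01  2.37967122e-03  1.83633566e+00  6.29497989e-04
  1.30636809e+00 -1.36373895e-01]
```

```bash
python3 - <<'E'
from plan import *
for z in (.14,.15,.16,.17,.18): print(z,((proj('scene',[(.61,-.0587+d,z) for d in(.037,-.037)])-[260,140])*5).round(0).tolist())
E
```

```text
0.14 [[280.0, 430.0], [170.0, 368.0]]
0.15 [[279.0, 416.0], [169.0, 354.0]]
0.16 [[279.0, 401.0], [168.0, 339.0]]
0.17 [[278.0, 386.0], [167.0, 325.0]]
0.18 [[278.0, 372.0], [165.0, 310.0]]
```

The fingertips show over the top of the core and there is no contact force. The pictures put them about 20 mm higher than the reported TCP plus 19 mm. I'll back off, go lower and push again.

Call:
carry_out:
  motion: [0,-0.008,0,0,0,0,-1,0.02,0,0,0,0,0,-1,0.025,0,0,0,0,0,-1,0.015,0.01,0,0,0,0,-1,0,0.02,0,0,0,0,-1]

```text
t: 11.3
tool_pos: [0.519, -0.1005, 0.0781]
orientation: [-1.191, 1.231, -1.237]
force: [0.5, 0.4, -0.9]
opening: 0.0005
```

```bash
python3 - <<'E'
from plan import *
rows((.517,-.085,.07),-.045,0,1)
a=imaging.read_camera('scene')
cv2.imwrite('pics/c17.png',cv2.resize(a[140:260,260:420],(800,600),interpolation=2))
E
```

```text
pos [ 0.519  -0.1005  0.0781] M [[-0.034, 0.004, 0.999], [-0.999, -0.001, -0.034], [0.001, -1.0, 0.004]] force [ 0.5  0.4 -0.9] open 0.0005 t 11.3 q [-0.29  0.04  1.83  0.    1.27 -0.25]
[-0.0154, 0.0081, -0.0026] [-0.22, 0.63, 0.05]
```

View pics/c17.png

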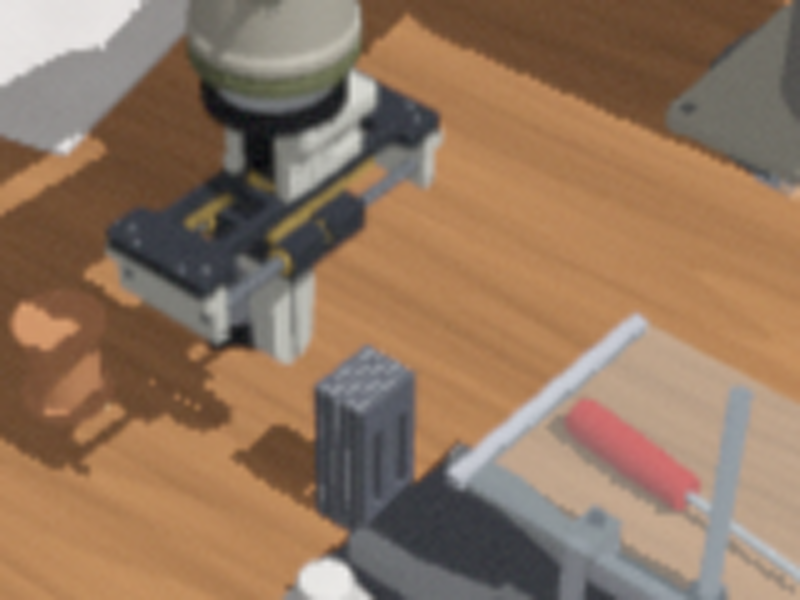

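Call:
carry_out:
  motion: [-0.009,0.002,-0.0005,0,0.3,0,-1,-0.008,0,-0.0005,0,0.3,0,-1,-0.007,0,-0.0005,0,0,0,-1,-0.005,0,0,0,0,0,-1,-0.004,0,0,0,0,0,-1]

```text
t: 11.85
tool_pos: [0.5157, -0.0633, 0.0719]
orientation: [-1.189, 1.246, -1.241]
force: [-1.1, -4.5, 2.5]
opening: 0.0
```

Call:
carry_out:
  motion: [-0.003,0,0,0,0,0,-1,-0.003,0,0,0,0,0,-1,-0.003,0,0,0,0,0,-1,-0.003,0,0,0,0,0,-1,-0.003,0,0,0,0,0,-1]

```text
t: 12.35
tool_pos: [0.5179, -0.047, 0.074]
orientation: [-1.188, 1.242, -1.243]
force: [0.2, -0.6, 1.3]
opening: 0.0005
```

```bash
python3 - <<'E'
from plan import *
rows((.517,-.085,.07),-.045,0,1)
a=imaging.read_camera('scene')
cv2.imwrite('pics/c18.png',cv2.resize(a[140:260,260:420],(800,600),interpolation=2))
E
```

```text
pos [ 0.5179 -0.047   0.074 ] M [[-0.045, -0.0, 0.999], [-0.999, -0.001, -0.045], [0.001, -1.0, -0.0]] force [ 0.2 -0.6  1.3] open 0.0005 t 12.35 q [-0.19  0.03  1.86 -0.    1.26 -0.14]
[0.0379, 0.004, 0.0008] [0.0, 0.01, 0.04]
```

View pics/c18.png

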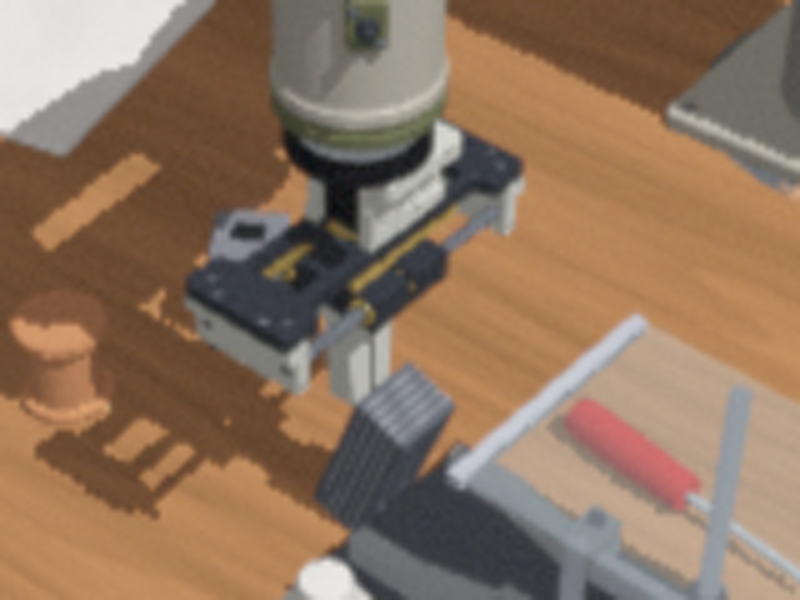

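Contact at y≈-0.063. The core is tipping over the edge, so I'll keep pushing.

Call:
carry_out:
  motion: [-0.003,0,0,0,0,0,-1,-0.003,0,0,0,0,0,-1,-0.003,0,0,0,0,0,-1,-0.003,0,0,0,0,0,-1,-0.003,0,0,0,0,0,-1]

```text
t: 12.9
tool_pos: [0.5178, -0.0295, 0.0727]
orientation: [-1.188, 1.244, -1.24]
force: [0.1, 0.2, 0.4]
opening: 0.0005
```

```bash
python3 - <<'E'
from plan import *
a=imaging.read_camera('scene')
cv2.imwrite('pics/c19.png',cv2.resize(a[140:260,260:420],(800,600),interpolation=2))
E
```

```text
(no output)
```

View pics/c19.png

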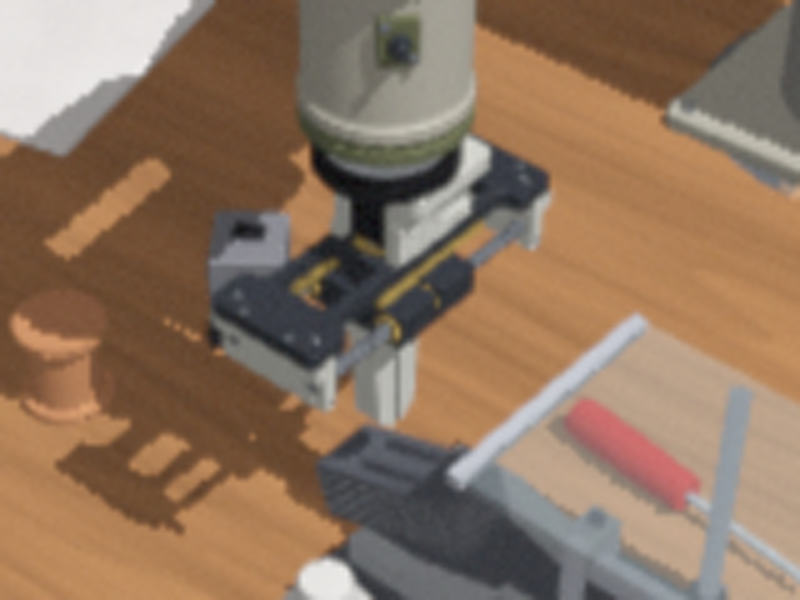

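Call:
carry_out:
  motion: [0,-0.03,0,0,0,0,-1,0.01,-0.03,0,0,0,0,-1,0.04,0,0,0,0,0,-1,0.04,0,0,0,0,0,-1,0.03,0,0,0,0,0,-1]

```text
t: 13.45
tool_pos: [0.5124, -0.148, 0.1342]
orientation: [-1.192, 1.24, -1.233]
force: [0.2, -0.6, 0.2]
opening: 0.0007
```

```bash
python3 - <<'E'
from plan import *
from g import G
g=(.522,.0865,1.526)
b=imaging.read_camera('top');a=imaging.read_camera('scene')
cv2.imwrite('pics/c20.png',cv2.resize(b[200:360,200:410],(788,600),interpolation=2))
cv2.imwrite('pics/c21.png',cv2.resize(a[160:280,280:440],(800,600),interpolation=2))
rows(G(g,(-.185,0,.12))[0],-.045,np.radians(35),6)
E
```

```text
pos [ 0.512  -0.1496  0.1337] M [[-0.04, -0.004, 0.999], [-0.999, 0.002, -0.04], [-0.002, -1.0, -0.004]] force [0.3 1.1 0.4] open 0.0009 t 13.55 q [-0.38  0.    1.76  0.    1.38 -0.34]
[-0.0085, 0.0023, -0.0] [0.05, 0.03, 5.82]
[-0.0083, 0.0032, -0.0001] [0.05, 0.03, 5.82]
[-0.0079, 0.004, -0.0001] [0.05, 0.03, 5.82]
[-0.0075, 0.0048, -0.0001] [0.05, 0.03, 5.82]
[-0.0069, 0.0055, -0.0001] [0.05, 0.03, 5.82]
[-0.0063, 0.0062, -0.0001] [0.05, 0.03, 5.82]
```

View pics/c20.png

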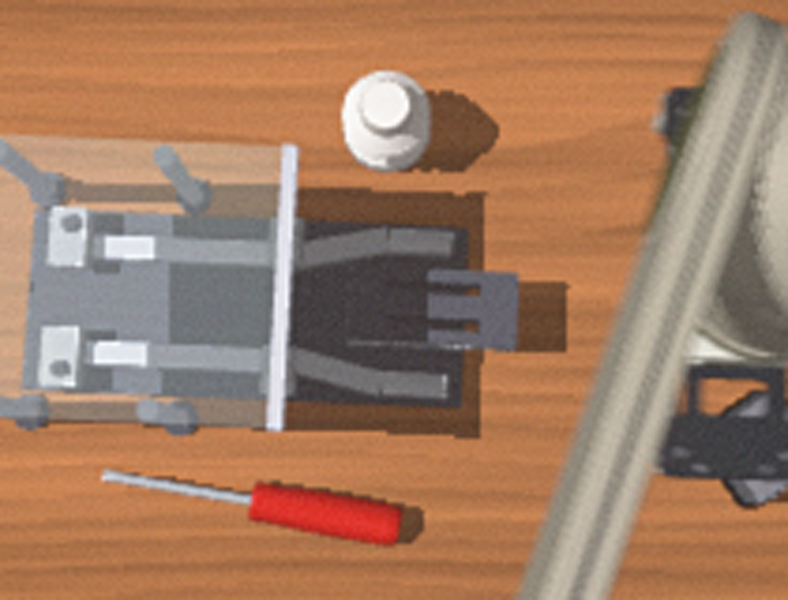

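View pics/c21.png

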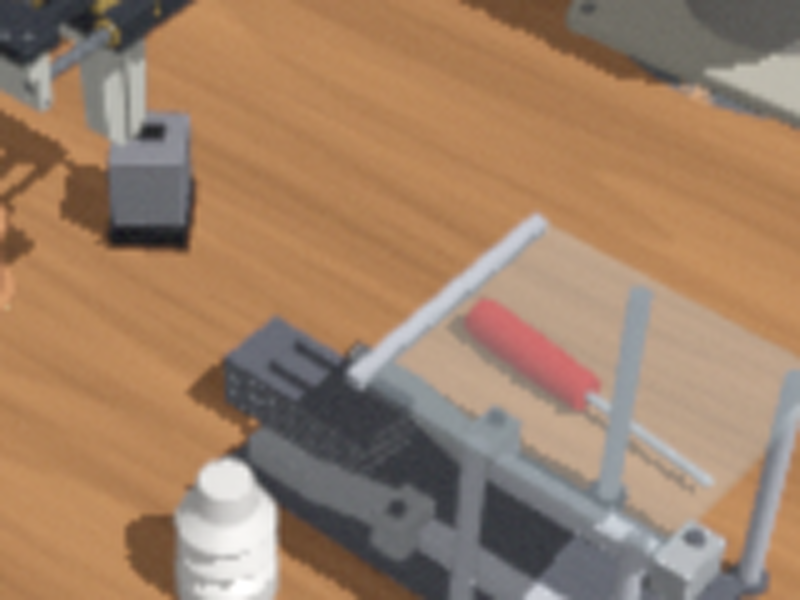

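```bash
python3 - <<'E'
from plan import *
g=(.522,.0845,1.526)
for n,px,z in [('tailL',(518,350),.05),('tailR',(518,272),.05),('bedL',(462,405),.014),('bedR',(468,228),.014)]:
    w=ray('top',(px[0]/3.752+200,px[1]/3.75+200),z); d=w[:2]-g[:2]; c,s=np.cos(g[2]),np.sin(g[2]); print(n,w.round(4),[round(c*d[0]+s*d[1],4),round(-s*d[0]+c*d[1],4)])
E
```

```text
tailL [ 0.4948 -0.056   0.05  ] [np.float64(-0.1416), np.float64(0.0209)]
tailR [ 0.5408 -0.0564  0.05  ] [np.float64(-0.1399), np.float64(-0.0251)]
bedL [ 0.464 -0.024  0.014] [np.float64(-0.111), np.float64(0.0531)]
bedR [ 0.5717 -0.0282  0.014 ] [np.float64(-0.1104), np.float64(-0.0547)]
```

Call:
carry_out:
  motion: [-0.008,0.001,0,0,0,6,-1,-0.008,0.003,0,0,0,6,-1,-0.008,0.004,0,0,0,6,-1,-0.008,0.005,0,0,0,6,-1,-0.007,0.005,0,0,0,6,-1]

```text
t: 14.05
tool_pos: [0.5163, -0.1016, 0.128]
orientation: [-0.776, 1.434, -0.83]
force: [0.4, -0.0, -0.3]
opening: 0.0001
```

```bash
python3 - <<'E'
from plan import *
from g import G
g=(.522,.0865,1.526)
b=imaging.read_camera('top');a=imaging.read_camera('scene')
cv2.imwrite('pics/c22.png',np.hstack([cv2.resize(a[120:270,240:390],(400,400),interpolation=2),cv2.resize(b[210:360,290:440],(400,400),interpolation=2)]))
s=robot.read_state()
p=s['tool_pos']; M=R.from_rotvec(s['orientation']).as_matrix()
for d in (-.019,0,.019): print(d,(proj('scene',[p+M[:,1]*d+M[:,0]*e for e in (-.0075,.0075)])-[240,120])*400/150)
rows(G(g,(-.17,.003,.08))[0],-.045,np.radians(36),2)
E
```

```text
-0.019 [[199.08113282 191.28857241]
 [190.01610023 191.82970063]]
0 [[206.66176416 207.5417206 ]
 [197.57775388 207.92682313]]
0.019 [[214.15454245 223.6065087 ]
 [205.05259411 223.83913864]]
pos [ 0.5145 -0.1023  0.1252] M [[-0.035, 0.018, 0.999], [-0.856, 0.516, -0.039], [-0.516, -0.857, -0.003]] force [-0.6 -0.5 -0.4] open 0.0006 t 14.15 q [-0.62  0.21  1.66  0.44  1.59 -0.65]
[0.0036, 0.0242, -0.0019] [0.16, 0.09, 2.46]
[0.0046, 0.0241, -0.0019] [0.16, 0.09, 2.46]
```

View pics/c22.png

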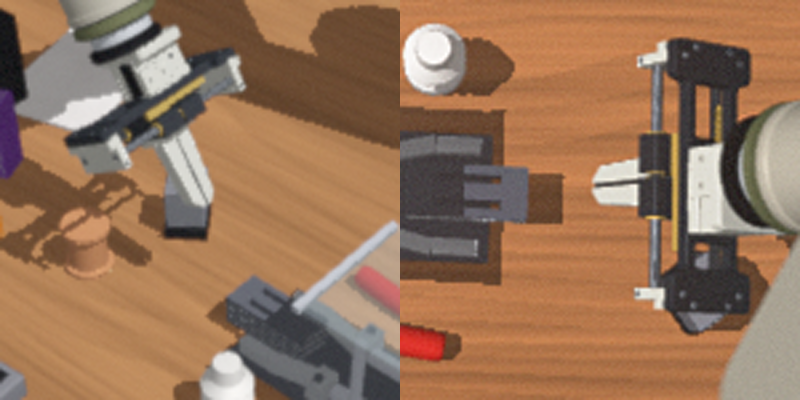

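Call:
carry_out:
  motion: [0.004,0.018,-0.001,0,0,2,-1,0.004,0.018,-0.001,0,0,2,-1,0.004,0.018,0,0,0,1,-1,0.004,0.01,0,0,0,0,-1,0,0,0,0,0,0,-1]

```text
t: 14.65
tool_pos: [0.5143, -0.0785, 0.0609]
orientation: [-0.72, 1.461, -0.769]
force: [0.6, -0.1, 0.7]
opening: 0.0007
```

```bash
python3 - <<'E'
from plan import *
from g import G
g=(.522,.0865,1.526)
b=imaging.read_camera('top');a=imaging.read_camera('scene')
cv2.imwrite('pics/c23.png',np.hstack([cv2.resize(a[150:270,270:390],(400,400),interpolation=2),cv2.resize(b[210:360,290:440],(400,400),interpolation=2)]))
s=robot.read_state()
p=s['tool_pos']; M=R.from_rotvec(s['orientation']).as_matrix()
for d in (0,): print(d,(proj('scene',[p])-[270,150])*400/120,(proj('top',[p])-[290,210])*400/150)
rows(G(g,(-.15,.003,.037))[0],-.045,np.radians(36),2)
E
```

```text
0 [[174.90114395 227.3964326 ]] [[157.19149595 196.24482882]]
pos [ 0.5152 -0.0793  0.0626] M [[-0.031, 0.02, 0.999], [-0.814, 0.579, -0.037], [-0.58, -0.815, -0.002]] force [-0.8  0.5  0.5] open 0.0004 t 14.75 q [-0.62  0.32  1.7   0.5   1.51 -0.72]
[0.0009, 0.0151, -0.0017] [0.18, 0.17, 0.29]
[0.001, 0.015, -0.0018] [0.18, 0.17, 0.29]
```

View pics/c23.png

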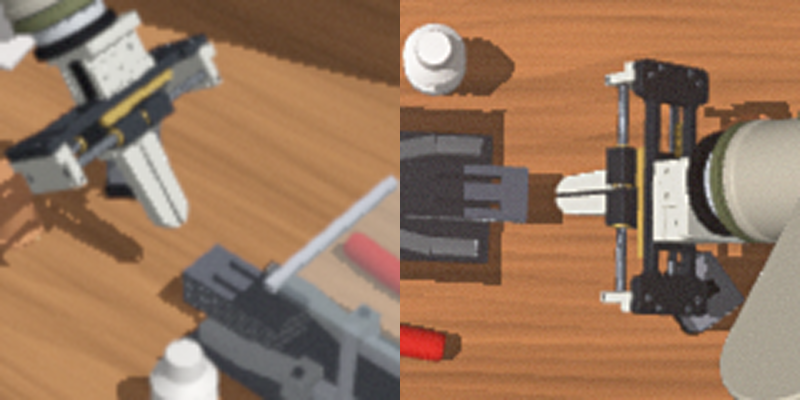

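Call:
carry_out:
  motion: [0.001,0.01,-0.0015,0,0,0,-1,0.001,0.01,-0.001,0,0,0.5,-1,0.001,0.01,-0.0005,0,0,0,-1,0,0,0,0,0,0,-1,0,0,0,0,0,0,-1]

```text
t: 15.25
tool_pos: [0.5143, -0.0639, 0.0366]
orientation: [-0.713, 1.456, -0.767]
force: [-0.4, 0.6, 0.4]
opening: 0.0003
```

```bash
python3 - <<'E'
from plan import *
from g import G
g=(.522,.0865,1.526)
b=imaging.read_camera('top');a=imaging.read_camera('scene')
cv2.imwrite('pics/c24.png',np.hstack([cv2.resize(a[150:270,270:390],(400,400),interpolation=2),cv2.resize(b[210:360,270:420],(400,400),interpolation=2)]))
rows(G(g,(-.10,.002,.036))[0],-.045,np.radians(36),5)
E
```

```text
pos [ 0.5142 -0.064   0.0367] M [[-0.028, 0.023, 0.999], [-0.811, 0.584, -0.036], [-0.584, -0.812, 0.002]] force [-0.1 -0.4  0.2] open 0.0007 t 15.35 q [-0.61  0.34  1.73  0.52  1.46 -0.73]
[-0.0082, 0.006, -0.0001] [0.04, 0.1, 0.05]
[-0.0081, 0.006, -0.0001] [0.04, 0.1, 0.05]
[-0.0081, 0.006, -0.0001] [0.04, 0.1, 0.05]
[-0.0081, 0.0061, -0.0002] [0.04, 0.1, 0.05]
[-0.0081, 0.0061, -0.0002] [0.04, 0.1, 0.05]
```

View pics/c24.png

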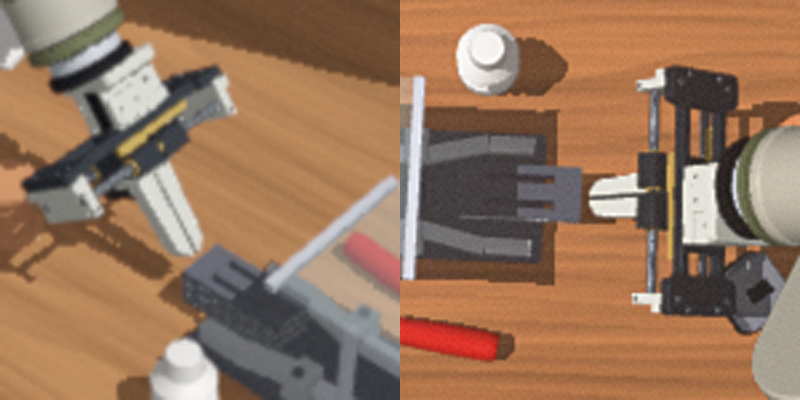

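Call:
carry_out:
  motion: [-0.007,0.008,0,0,0,0,-1,-0.008,0.006,0,0,0,0,-1,-0.008,0.006,0,0,0,0,-1,-0.008,0.006,0,0,0,0,-1,-0.008,0.006,0,0,0,0,-1]

```text
t: 15.85
tool_pos: [0.5196, -0.0201, 0.0347]
orientation: [-0.719, 1.447, -0.785]
force: [-0.7, -8.0, -1.2]
opening: 0.0007
```

```bash
cat > look.py <<'E'
from plan import *
from g import G
import sys
g=(.522,.0865,1.526)
b=imaging.read_camera('top');a=imaging.read_camera('scene')
cv2.imwrite(f'pics/{sys.argv[1]}.png',np.hstack([cv2.resize(a[180:310,310:440],(400,400),interpolation=2),cv2.resize(b[205:335,200:330],(400,400),interpolation=2)]))
s=robot.read_state()
d=s['tool_pos'][:2]-g[:2]; c,q=np.cos(g[2]),np.sin(g[2]); print('gauge',(c*d[0]+q*d[1]).round(4),(-q*d[0]+c*d[1]).round(4))
rows(G(g,(float(sys.argv[2]),.002,.035))[0],-.045,np.radians(36),5)
E
python3 look.py c25 -.05
```

```text
gauge -0.1022 -0.0017
pos [ 0.5191 -0.0156  0.0349] M [[-0.028, 0.03, 0.999], [-0.816, 0.577, -0.04], [-0.578, -0.816, 0.009]] force [ 0.9 -5.2  2.4] open 0.0006 t 15.95 q [-0.53  0.29  1.79  0.55  1.41 -0.68]
[-0.0085, 0.006, -0.0007] [-0.05, 0.1, 0.14]
[-0.0085, 0.006, -0.0007] [-0.05, 0.1, 0.14]
[-0.0085, 0.006, -0.0007] [-0.05, 0.1, 0.14]
[-0.0085, 0.0061, -0.0007] [-0.05, 0.1, 0.14]
[-0.0085, 0.0061, -0.0007] [-0.05, 0.1, 0.14]
```

View pics/c25.png

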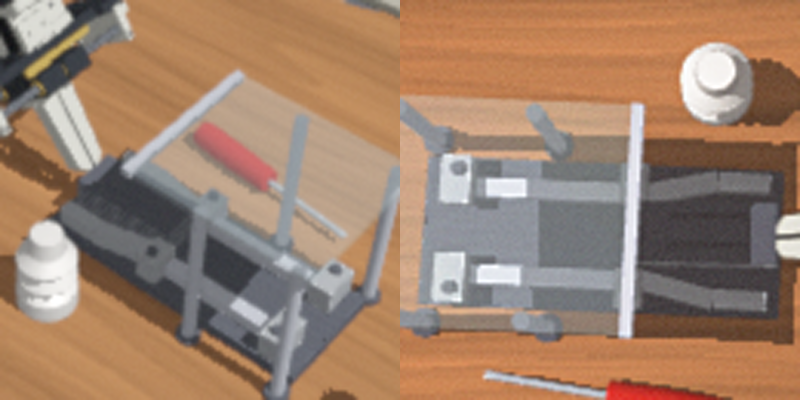

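Call:
carry_out:
  motion: [-0.008,0.006,-0.0007,0,0,0,-1,-0.008,0.006,-0.0007,0,0,0,-1,-0.008,0.006,-0.0007,0,0,0,-1,-0.008,0.006,-0.0007,0,0,0,-1,-0.008,0.006,-0.0007,0,0,0,-1]

```text
t: 16.45
tool_pos: [0.5196, 0.0352, 0.0348]
orientation: [-0.714, 1.445, -0.784]
force: [-1.5, -6.8, 3.7]
opening: 0.0002
```

```bash
python3 look.py c26 -.01
```

```text
gauge -0.05 0.0009
pos [0.5188 0.0366 0.0346] M [[-0.026, 0.033, 0.999], [-0.817, 0.575, -0.04], [-0.575, -0.818, 0.012]] force [-0.1 -0.5  0.1] open 0.0005 t 16.55 q [-0.45  0.23  1.85  0.58  1.35 -0.62]
[-0.0066, 0.0045, -0.0002] [-0.08, 0.12, 0.17]
[-0.0066, 0.0046, -0.0002] [-0.08, 0.12, 0.17]
[-0.0066, 0.0046, -0.0002] [-0.08, 0.12, 0.17]
[-0.0065, 0.0046, -0.0002] [-0.08, 0.12, 0.17]
[-0.0065, 0.0046, -0.0002] [-0.08, 0.12, 0.17]
```

View pics/c26.png

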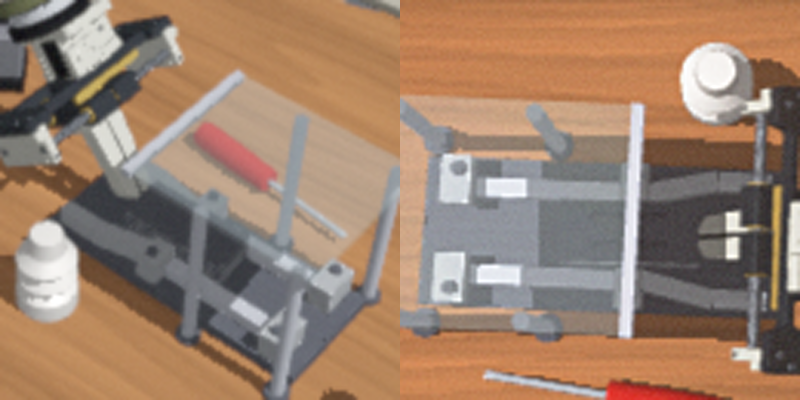

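Call:
carry_out:
  motion: [-0.003,0.001,-0.001,1.6,-1.2,0,-1,-0.003,0.001,-0.001,1.6,-1.2,0,-1,-0.006,0.004,-0.001,0,0,0,-1,-0.006,0.004,0,0,0,0,-1,-0.006,0.004,0,0,0,0,-1]

```text
t: 17.05
tool_pos: [0.516, 0.0652, 0.0355]
orientation: [-0.685, 1.38, -0.801]
force: [1.5, -4.9, -0.4]
opening: 0.0003
```

```bash
python3 look.py c27 .01
```

```text
gauge -0.0207 0.0053
pos [0.5158 0.0661 0.0357] M [[0.018, 0.089, 0.996], [-0.82, 0.572, -0.036], [-0.573, -0.816, 0.083]] force [ 0.5 -2.2  0.5] open 0.0006 t 17.15 q [-0.41  0.15  1.95  0.62  1.28 -0.66]
[-0.0049, 0.0037, 0.0007] [-0.72, 0.63, 0.18]
[-0.0049, 0.0037, 0.0007] [-0.72, 0.63, 0.18]
[-0.0049, 0.0037, 0.0007] [-0.72, 0.63, 0.18]
[-0.0049, 0.0037, 0.0007] [-0.72, 0.63, 0.18]
[-0.0049, 0.0037, 0.0007] [-0.72, 0.63, 0.18]
```

View pics/c27.png

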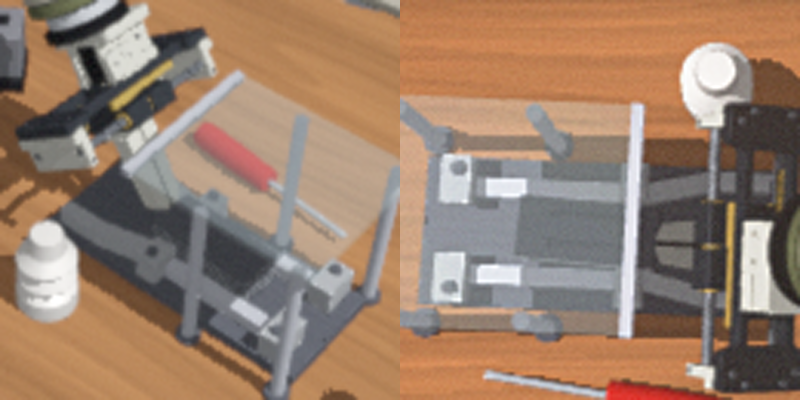

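Call:
carry_out:
  motion: [-0.004,0.003,0.0015,0,0,0,-1,-0.004,0.003,0.0015,0,0,0,-1,-0.006,0.004,0.001,0,0,0,-1,-0.006,0.004,0,0,0,0,-1,-0.006,0.004,0,0,0,0,-1]

```text
t: 17.65
tool_pos: [0.5213, 0.098, 0.0357]
orientation: [-0.687, 1.38, -0.8]
force: [0.2, -4.1, -0.1]
opening: 0.0003
```

```bash
python3 look.py c28 .02
```

```text
gauge 0.0123 0.0016
pos [0.521  0.0989 0.0359] M [[0.018, 0.087, 0.996], [-0.82, 0.572, -0.035], [-0.573, -0.816, 0.082]] force [ 0.5 -0.3 -0.5] open 0.0005 t 17.75 q [-0.35  0.14  1.96  0.64  1.25 -0.61]
[-0.0012, 0.001, -0.0001] [-0.7, 0.63, 0.18]
[-0.0012, 0.001, -0.0001] [-0.7, 0.63, 0.18]
[-0.0011, 0.001, -0.0001] [-0.7, 0.63, 0.18]
[-0.0011, 0.001, -0.0001] [-0.7, 0.63, 0.18]
[-0.0011, 0.001, -0.0001] [-0.7, 0.63, 0.18]
```

View pics/c28.png

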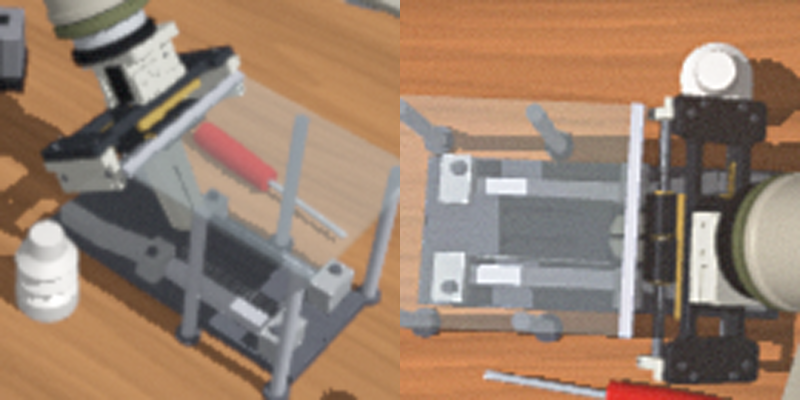

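Call:
carry_out:
  motion: [0,0,0,0,0,2.5,-1,0,0,0,0,0,2.5,-1,-0.003,0.0025,0,0,0,0,-1,-0.003,0.0025,0,0,0,0,-1,-0.003,0.0025,0,0,0,0,-1]

```text
t: 18.25
tool_pos: [0.5235, 0.1033, 0.0361]
orientation: [-0.628, 1.393, -0.738]
force: [-18.2, -35.7, 15.1]
opening: 0.0003
```

```bash
python3 look.py c29 .02
```

```text
gauge 0.0168 -0.0007
pos [0.5234 0.1033 0.0362] M [[0.029, 0.089, 0.996], [-0.774, 0.633, -0.034], [-0.633, -0.769, 0.087]] force [-12.6 -31.3  11.3] open 0.0006 t 18.35 q [-0.38  0.19  1.94  0.7   1.29 -0.68]
[-0.0004, 0.0006, -0.0005] [-0.72, 0.71, -0.7]
[-0.0004, 0.0006, -0.0005] [-0.72, 0.71, -0.7]
[-0.0004, 0.0006, -0.0005] [-0.72, 0.71, -0.7]
[-0.0004, 0.0006, -0.0005] [-0.72, 0.71, -0.7]
[-0.0004, 0.0006, -0.0005] [-0.72, 0.71, -0.7]
```

View pics/c29.png

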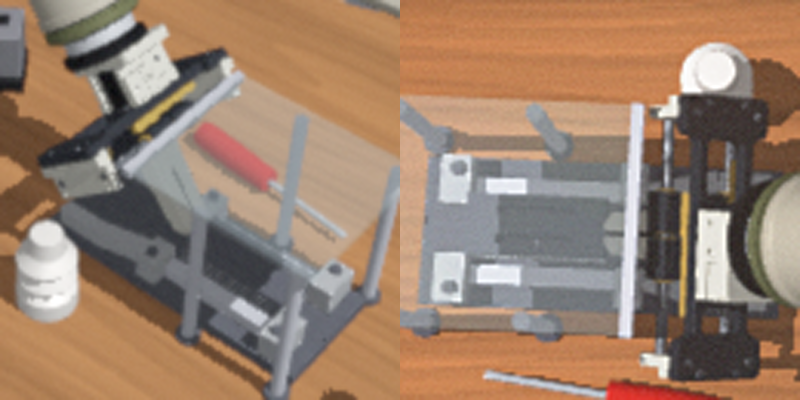

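```bash
python3 - <<'E'
from ov import *
b=imaging.read_camera('top');a=imaging.read_camera('scene')
f=lambda im:cv2.convertScaleAbs(cv2.LUT(im,np.array([255*(i/255)**.6 for i in range(256)]).astype(np.uint8)),alpha=1)
cv2.imwrite('pics/d1.png',cv2.resize(f(b)[240:330,200:290],(600,600),interpolation=cv2.INTER_CUBIC))
cv2.imwrite('pics/d2.png',cv2.resize(f(a)[215:305,340:430],(600,600),interpolation=cv2.INTER_CUBIC))
g=(.5221,.084,1.526)
for n,off in(('top',(200,240)),('scene',(340,215))):
  for x in(0.018,.068,.118): print(n,x,((proj(n,G(g,[(x,.022,.05),(x,-.022,.05),(x,.018,.04),(x,-.018,.04)]))-off)*600/90).round(0).tolist())
E
```

```text
top 0.018 [[439.0, 338.0], [447.0, 206.0], [442.0, 328.0], [448.0, 221.0]]
top 0.068 [[287.0, 332.0], [296.0, 199.0], [292.0, 322.0], [299.0, 214.0]]
top 0.118 [[135.0, 326.0], [144.0, 193.0], [141.0, 316.0], [148.0, 208.0]]
scene 0.018 [[259.0, 219.0], [191.0, 281.0], [251.0, 242.0], [196.0, 292.0]]
scene 0.068 [[361.0, 281.0], [295.0, 345.0], [353.0, 303.0], [299.0, 356.0]]
scene 0.118 [[468.0, 344.0], [402.0, 412.0], [459.0, 367.0], [405.0, 422.0]]
```

View pics/d1.png

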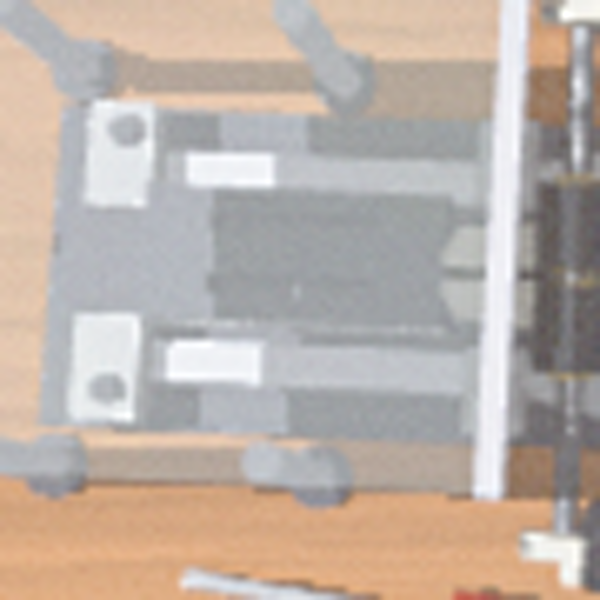

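View pics/d2.png

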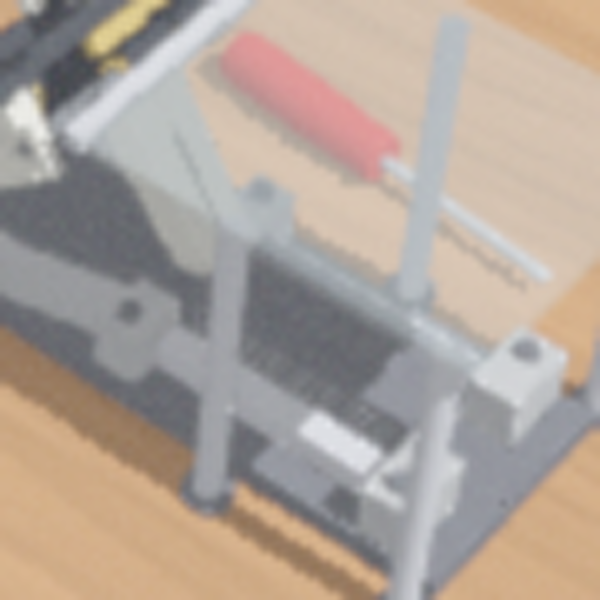

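Call:
carry_out:
  motion: [0.003,-0.002,-0.001,0,0,0,-1,0.001,-0.001,-0.002,0,0,0,-1,0,0,0,0,0,0,-1,0,0,0,0,0,0,-1,0,0,0,0,0,0,-1]

```text
t: 18.95
tool_pos: [0.5197, 0.0989, 0.0363]
orientation: [-0.626, 1.394, -0.736]
force: [-0.2, -0.3, -0.0]
opening: 0.0007
```

```bash
python3 look.py d3 .02; python3 - <<'E'
from ov import *
b=imaging.read_camera('top');a=imaging.read_camera('scene')
cv2.imwrite('pics/d4.png',np.hstack([cv2.resize(cv2.convertScaleAbs(x,alpha=1.5),(400,400),interpolation=cv2.INTER_CUBIC) for x in (b[250:310,205:265],a[240:300,370:430])]))
E
```

```text
gauge 0.0122 0.0028
pos [0.5198 0.0988 0.0363] M [[0.028, 0.089, 0.996], [-0.772, 0.635, -0.035], [-0.635, -0.768, 0.087]] force [-0.   0.1 -0.7] open 0.0003 t 19.05 q [-0.39  0.19  1.95  0.7   1.29 -0.69]
[-0.001, 0.0012, 0.0001] [-0.72, 0.7, -0.72]
[-0.001, 0.0012, 0.0001] [-0.72, 0.7, -0.72]
[-0.0011, 0.0012, 0.0002] [-0.72, 0.7, -0.72]
[-0.0011, 0.0012, 0.0002] [-0.72, 0.7, -0.72]
[-0.0011, 0.0011, 0.0002] [-0.72, 0.7, -0.72]
```

View pics/d4.png

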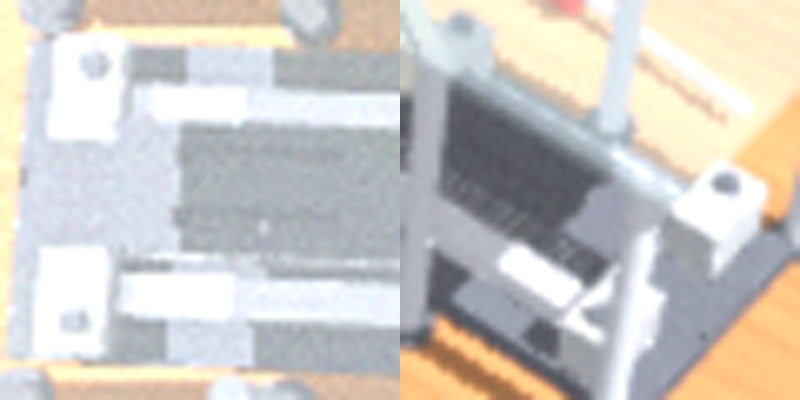

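View pics/d3.png

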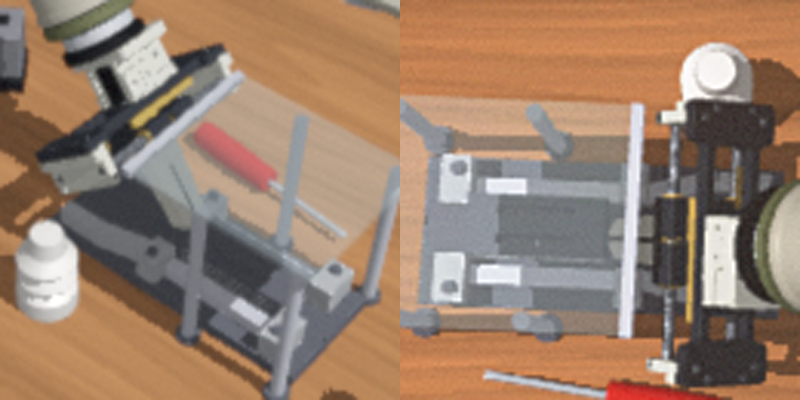

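```bash
cat > wf.py <<'E'
from ov import *
def wf(n,im,p,cx,box,S,cy=0):
    x0,y0,x1,y1=box; c=cv2.resize(cv2.convertScaleAbs(im[y0:y1,x0:x1],alpha=1.3),None,fx=S,fy=S,interpolation=cv2.INTER_CUBIC)
    def bx(xa,xb,ya,yb,za,zb,col):
        P=np.array([(x,y,z) for x in(xa,xb) for y in(ya,yb) for z in(za,zb)]); q=((proj(n,G(p,P))-[x0,y0]+.5)*S).astype(int)
        for i in range(8):
            for j in range(i):
                if bin(i^j).count('1')==1: cv2.line(c,tuple(map(int,q[i])),tuple(map(int,q[j])),col,1)
    bx(cx-.05,cx+.05,cy-.022,cy+.022,.014,.05,(0,0,255))
    for s in(1,-1): bx(.118,.142,s*.018,s*.048,.014,.04,(0,255,0)); bx(-.01,.01,s*.024,s*.04,.014,.04,(255,255,0))
    bx(-.11,.155,-.055,.055,0,.014,(0,255,255))
    return c
E
python3 - <<'E'
from wf import *
b=imaging.read_camera('top');a=imaging.read_camera('scene')
cv2.imwrite('b.png',b);cv2.imwrite('a.png',a)
cv2.imwrite('pics/e1.png',wf('top',b,(.5221,.0845,1.526),.066,(195,240,295,320),8))
cv2.imwrite('pics/e2.png',wf('scene',a,(.521,.0895,1.526),.066,(335,215,435,290),8))
E
```

```text
(no output)
```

View pics/e1.png

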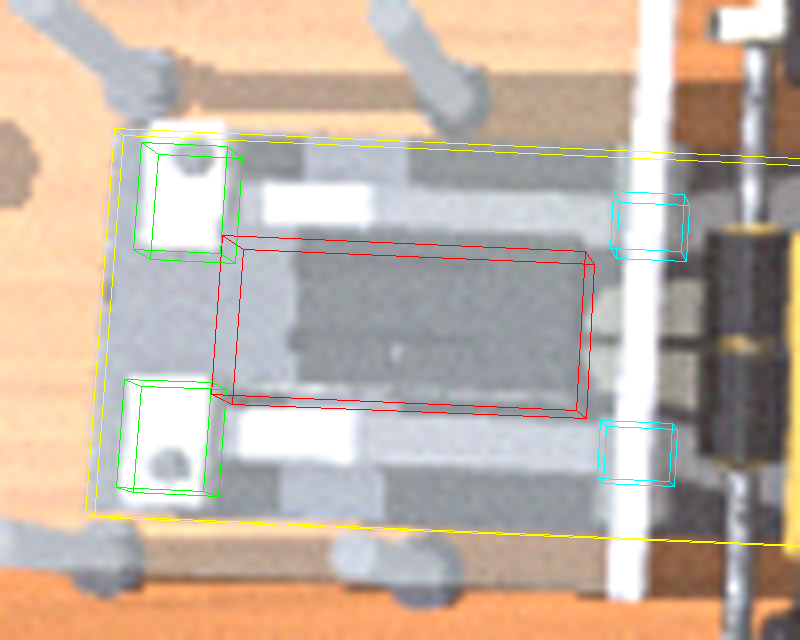

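View pics/e2.png

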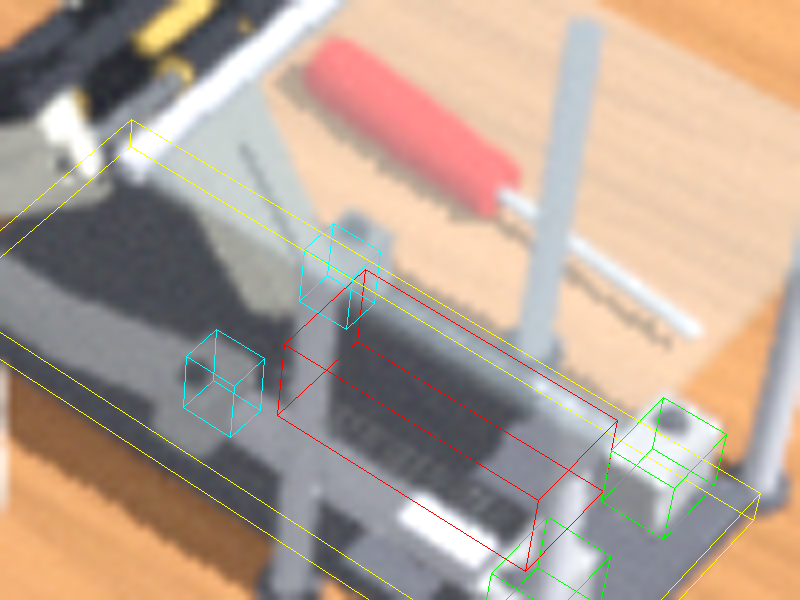

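Call:
carry_out:
  motion: [-0.0015,0.001,0,0,0,0,-1,-0.0015,0.001,0,0,0,0,-1,-0.001,0.001,0,0,0,0,-1,-0.0005,0.0005,0,0,0,0,-1,0,0,0,0,0,0,-1]

```text
t: 19.75
tool_pos: [0.5204, 0.102, 0.0365]
orientation: [-0.63, 1.392, -0.741]
force: [-0.8, 0.1, 0.6]
opening: 0.0001
```

Call:
carry_out:
  motion: [-0.001,0.001,0,0,0,0,-1,-0.001,0.001,0,0,0,0,-1,-0.001,0.001,0,0,0,0,-1,-0.001,0.001,0,0,0,0,-1,0,0,0,0,0,0,-1]

```text
t: 20.25
tool_pos: [0.5207, 0.1019, 0.0364]
orientation: [-0.637, 1.388, -0.747]
force: [-2.5, -2.5, 0.8]
opening: 0.0007
```

```bash
python3 look.py d5 .02
```

```text
gauge 0.0156 0.0019
pos [0.5208 0.1021 0.0363] M [[0.029, 0.09, 0.995], [-0.781, 0.624, -0.034], [-0.624, -0.777, 0.089]] force [-2.4 -5.7  2.2] open 0.0004 t 20.35 q [-0.38  0.18  1.95  0.69  1.28 -0.67]
[-0.0005, 0.0008, -0.0] [-0.73, 0.72, -0.56]
[-0.0005, 0.0008, -0.0] [-0.73, 0.72, -0.56]
[-0.0005, 0.0007, -0.0] [-0.73, 0.72, -0.56]
[-0.0005, 0.0007, -0.0] [-0.73, 0.72, -0.56]
[-0.0006, 0.0007, -0.0] [-0.73, 0.72, -0.56]
```

Call:
carry_out:
  motion: [-0.0015,0.0015,0,0,0,0,-1,-0.002,0.0015,0,0,0,0,-1,-0.002,0.0015,0,0,0,0,-1,-0.002,0.0015,0,0,0,0,-1,-0.002,0.0015,0,0,0,0,-1]

```text
t: 20.85
tool_pos: [0.521, 0.1026, 0.0362]
orientation: [-0.652, 1.382, -0.761]
force: [-11.0, -21.1, 10.0]
opening: 0.0003
```

```bash
python3 look.py d6 .02;  python3 - <<'E'
from wf import *
b=imaging.read_camera('top');a=imaging.read_camera('scene')
cv2.imwrite('pics/e3.png',np.hstack([cv2.resize(cv2.convertScaleAbs(x,alpha=1.2),(400,400),interpolation=cv2.INTER_CUBIC) for x in (b[225:325,200:300],a[160:290,300:430])]))
E
```

```text
gauge 0.0161 0.0017
pos [0.5211 0.1026 0.0362] M [[0.03, 0.091, 0.995], [-0.793, 0.608, -0.031], [-0.609, -0.788, 0.09]] force [-12.1 -21.7  10.4] open 0.0007 t 20.95 q [-0.37  0.17  1.95  0.68  1.27 -0.66]
[-0.0005, 0.0007, -0.0001] [-0.74, 0.75, -0.34]
[-0.0005, 0.0007, -0.0001] [-0.74, 0.75, -0.34]
[-0.0005, 0.0007, -0.0001] [-0.74, 0.75, -0.34]
[-0.0005, 0.0007, -0.0001] [-0.74, 0.75, -0.34]
[-0.0005, 0.0007, -0.0001] [-0.74, 0.75, -0.34]
```

View pics/e3.png

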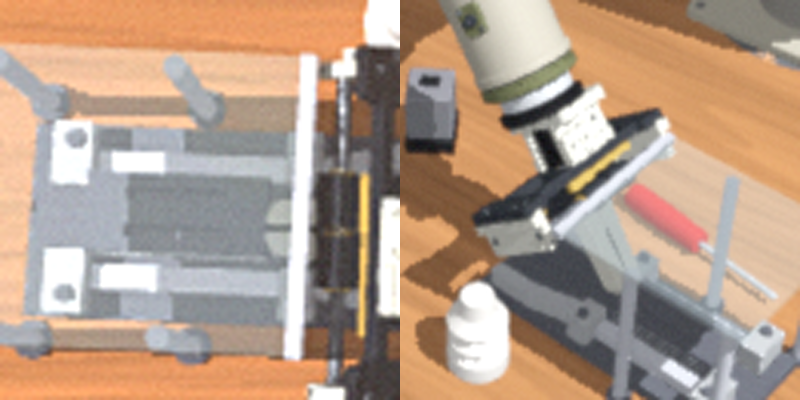

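```bash
python3 - <<'E'
from plan import *
s=robot.read_state(); F=s['force'];T=s['wrist_torque'];p=s['tool_pos'];M=R.from_rotvec(s['orientation']).as_matrix()
print('F',F.round(2),'T',T.round(3)); r=np.cross(F,T)/(F@F); u=F/np.linalg.norm(F)
print('tool-frame F',(M.T@F).round(2),'T',(M.T@T).round(3),'r world',r.round(4),'r tool',(M.T@r).round(4),'u tool',(M.T@u).round(3), 'T.u',T@u)
E
```

```text
F [-11.04 -21.73  10.04] T [-2.146  1.446  1.01 ]
tool-frame F [ 10.78 -22.15  -9.4 ] T [-1.826 -0.11  -2.091] r world [-0.0525 -0.015  -0.0901] r tool [ 0.0651  0.0571 -0.0599] u tool [ 0.409 -0.84  -0.357] T.u 0.09132931996716073
```

The wrist moment puts the contact on the tool axis at the fingertips, so the tool is pressing the core's tail and not touching the guard. The core is pressed home with about 22 to 35 N. I'll withdraw along the tool axis.

Call:
carry_out:
  motion: [0.006,-0.005,0,0,0,0,-1,0.006,-0.008,0,0,0,0,-1,0.01,-0.02,0,0,0,0,-1,0.01,-0.03,0,0,0,0,-1,0.01,-0.03,0,0,0,0,-1]

```text
t: 21.55
tool_pos: [0.511, 0.0137, 0.0831]
orientation: [-0.653, 1.386, -0.753]
force: [0.6, -0.3, -0.1]
opening: 0.0003
```

Call:
carry_out:
  motion: [0.005,-0.035,0,0,0,0,-1,0.005,-0.035,0,0,0,0,-1,0.005,-0.035,0,0,0,0,-1,0,-0.02,0,0,0,0,-1,0,0,0,0,0,0,-1]

```text
t: 22.05
tool_pos: [0.5009, -0.0814, 0.1781]
orientation: [-0.649, 1.385, -0.755]
force: [0.2, -0.6, -0.5]
opening: 0.0006
```

```bash
python3 - <<'E'
from wf import *
b=imaging.read_camera('top');a=imaging.read_camera('scene')
cv2.imwrite('pics/f1.png',wf('top',b,(.5221,.0855,1.526),.0675,(195,225,355,325),5))
cv2.imwrite('pics/f2.png',cv2.resize(a[150:320,240:450],(741,600),interpolation=cv2.INTER_CUBIC))
for o in models.outline_of('top','core_center')+models.outline_of('scene','core_center'): print(o['confidence'],o['pixel'],o['pixels'].sum(),[np.where(o['pixels'])[k].min() for k in(1,0)],[np.where(o['pixels'])[k].max() for k in(1,0)])
g=(.5221,.0855,1.526); print(proj('top',G(g,[(.068,0,.05)])),proj('scene',G(g,[(.068,0,.05)])))
E
```

```text
0.74 [474.7, 243.8] 649 [np.int64(461), np.int64(232)] [np.int64(496), np.int64(255)]
0.87 [237.9, 167.4] 520 [np.int64(228), np.int64(153)] [np.int64(248), np.int64(186)]
0.83 [388.7, 267.5] 444 [np.int64(369), np.int64(254)] [np.int64(402), np.int64(282)]
0.77 [229.2, 193.7] 607 [np.int64(217), np.int64(179)] [np.int64(240), np.int64(213)]
[[243.03624129 279.79932531]] [[389.73706606 262.14455751]]
```

View pics/f1.png

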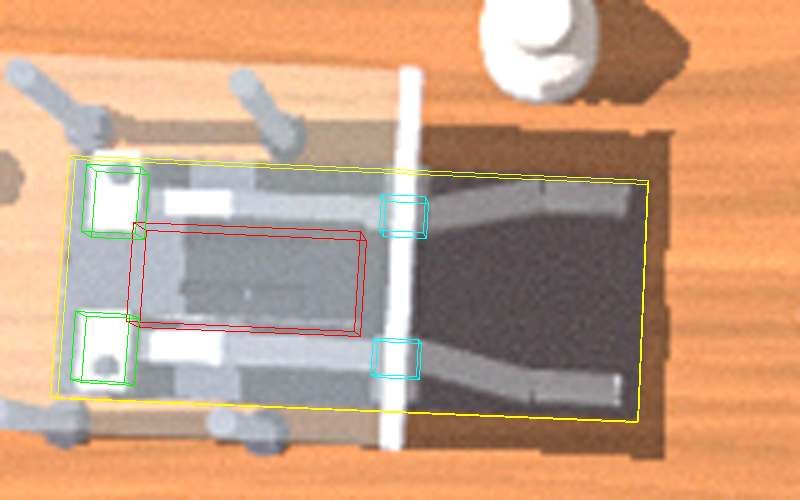

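View pics/f2.png

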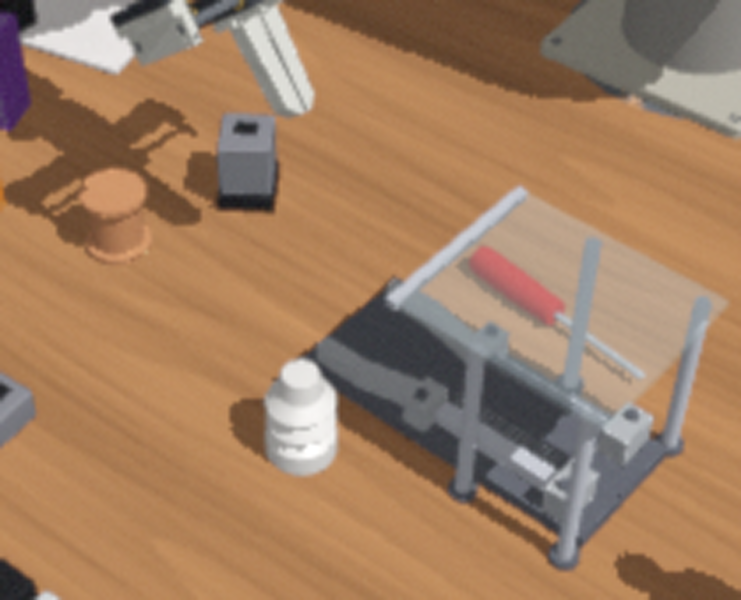

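```bash
python3 - <<'E'
from wf import *
for n,box,S in(('top',(200,245,280,305),5),('scene',(350,225,430,300),5)):
    new=np.mean([imaging.read_camera(n).astype(float) for _ in range(3)],0); old=cv2.imread(f'pics/{n}0.png').astype(float)
    x0,y0,x1,y1=box
    d=np.clip(128+(new-old)*3,0,255).astype(np.uint8)
    c=wf(n,d,(.5221,.0855 if n=='top' else .0895,1.526),.0675,box,S)
    e=cv2.resize(np.clip(new[y0:y1,x0:x1]*1.3,0,255).astype(np.uint8),None,fx=S,fy=S,interpolation=cv2.INTER_CUBIC)
    cv2.imwrite(f'pics/h_{n}.png',np.hstack([c,e]))
E
```

```text
(no output)
```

View pics/h_top.png

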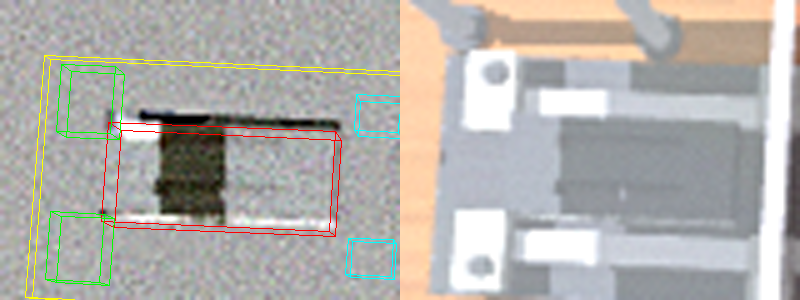

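View pics/h_scene.png

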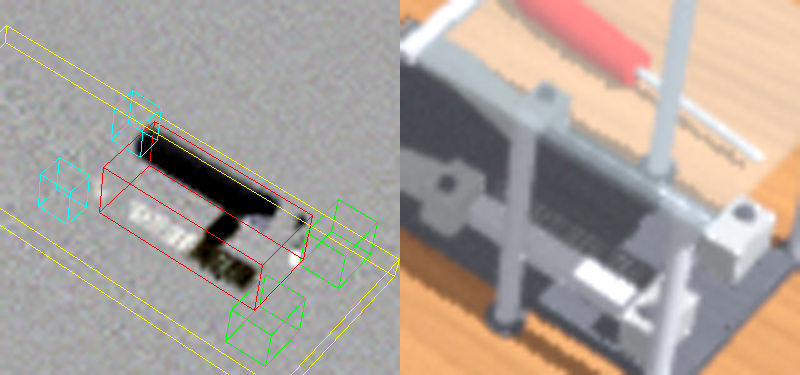

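```bash
python3 -c "
from plant import robot
print(robot.close_job())"
```

```text
the job is handed in; nothing more can be done
None
```

The core is lying on its broad face on the bed, against the no-go jaws, and I handed the job in about 22 s into the run. No verdict was reported.

**What I did:**
- I picked up the grey laminated core, leaving the orange and purple look-alikes alone, and stood it against the bed's open end.
- I tipped it over the edge with closed fingers.
- I then pushed it through the go gap with the tool leaning about 36 to 39 degrees, until it stopped.

**Last checks:**
- **Position:** The before/after difference pictures from both cameras fit a core centred about 67 to 68 mm past the go gap, to within about 2 mm, on the centre line and aligned with the bed.
- **Contact:** The two presses met a firm stop at about 22 and 35 N along the feed direction. During the second press the wrist moment put the contact at the fingertips, not at the guard.
- **Other things on the table:** The insulator, relay, coil and screwdriver looked unmoved in the last pictures. I made no separate check of the meter or bottle, but the arm did not go near them.

**What disagreed or went wrong:**
- The pictures show the fingertips about level with the reported TCP, not 19 mm ahead of it. My first tipping push therefore passed harmlessly over the core, and I repeated it lower.
- The two cameras differ by about 4 to 5 mm along the table's y axis.
- The guard's shadow made the core's front end hard to see directly. I judged its position from the difference pictures instead.

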